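Stir the wooden beads loose and hold the dispenser gate open

TASK

Take the wooden stirring rod from its block and stir the beads in the clear hopper round for a couple of full turns, well off centre so that the beads are shifted, then stand the rod in the empty white crock and let go of it. Only after that, take the upright black handle of the hopper's spring-return gate, pull it out until it stands level with the dark mark fins on the two rails, so that all the beads drop into the bowl below, and finish while still holding it there by the handle: do not let go. Leave the bottle, jar, tin, mug and spatula where they are.

Things in the scene. Friction and masses are not known exactly. Their poses are not given: they have to be found in the camera images.
- rod_mid (a point): (All sizes are in mm.) Centre (half-way up) of the plain wooden stirring rod, 180 long, about 30 g: the upper 70 is a square grip, 16 x 16, the rest below is round, 14 diameter. z runs along the rod towards its upper (square) end, x and y are square to the grip's faces; the grip's middle is 55 above this point. Held by two opposite flat faces it does not swing. It starts upright in the round hole of the block, its lower end 6 above the bench, and may lean 3 degrees there.
- rod_tip (a point): Centre of the rod's lower end face, 90 below rod_mid along the rod; same axes.
- block: Fixed dark wooden block, 70 x 70 x 50 high, with one upright round hole, 16 wide and 44 deep, in its middle. Origin on the bench under its centre.
- crock: Empty round white stoneware crock, 68 outside diameter, 100 high, wall 5, floor 8 thick, 0.8 kg. Origin on the bench under its centre. The rod leans on its rim when let go; it counts as in the crock with its lower end inside, near the floor.
- dispenser: Fixed steel stand of the bead dispenser. Origin on the bench under the centre of the hopper; its -x axis is the direction in which the gate is pulled. Base plate 256 x 132 x 6 (x from -195 to +61); hopper a clear upright tube, inside diameter 76, wall 4, open top at 126 above the bench; two rails 10 wide with tops at 70 run at y = +-49 from x = -190 to -45.
- hopper_floor (a point): Centre of the hopper's floor, 66 above the bench; the floor is the closed gate plate. Axes as the dispenser's.
- gate (a joint): Gate slide, metres: 0 closed, grows as the handle is pulled out along the dispenser's -x; at the mark 0.078, end stop 0.095. A spring always pulls it shut: 3 N at 0, 10 N at the mark; let go, it shuts.
- handle (a point): Grasp point of the gate's upright black paddle handle, which moves with the gate: 12 thick along the pull direction (x), 40 wide (y), top at 121 above the bench; this point is on its mid-plane, 102 above the bench, 80 from the hopper's axis when shut. 32 are free between handle and hopper, 24 to the stand's steel top plate, whose top is at 74. The gate plate below has its top at 66. Axes as the dispenser's.
- mark (a point): Where handle comes to be when the handle's mid-plane is level with the two dark upright mark fins (4 thick, tops at 78 above the bench) on the outsides of the rails: 158 from the hopper's axis, 102 above the bench.
- bowl: Small white bowl, 108 wide, 45 high, standing on the stand's base below the hopper, loose. Origin under its centre.
- bead0_c (a point): Centre of a loose wooden bead, 18 diameter, 16 high; six of them lie in one layer on the hopper floor, in a ring about 22 from its axis, the middle free.
- bead1_c (a point): Centre of a loose wooden bead, 18 diameter, 16 high; like bead0.
- bead2_c (a point): Centre of a loose wooden bead, 18 diameter, 16 high; like bead0.
- bead3_c (a point): Centre of a loose wooden bead, 18 diameter, 16 high; like bead0.
- bead4_c (a point): Centre of a loose wooden bead, 18 diameter, 16 high; like bead0.
- bead5_c (a point): Centre of a loose wooden bead, 18 diameter, 16 high; like bead0.
- rod: The same rod, origin at its lower end.
- oil_bottle: Amber bottle with black cap, 48 diameter, 115 high; origin under its centre. Leave alone.
- herb_jar: Low glass jar with metal lid, 62 diameter, 75 high; origin under its centre. Leave alone.
- tin: Plain metal tin, 60 diameter, 60 high; origin under its centre. Leave alone.
- mug: Blue mug, 80 diameter, 85 high; origin under its centre. Leave alone.
- spatula: Spatula lying flat, 250 long, at most 30 high; origin at its middle, underside. Leave alone.

How it is judged:
On the way, in this order (a step that is already met when the one before it is completed fails the run):
1. the held rod's lower end is down among the beads, off centre on the stand's +y side (z of rod_tip in the frame of hopper_floor below 0.018 m and horizontal distance between rod_tip and hopper_floor below 0.036 m and contact force between the fingers and rod above 0.5 N and y of rod_tip in the frame of hopper_floor above 0.008 m).
2. it is swept over to the -y side (z of rod_tip in the frame of hopper_floor below 0.018 m and horizontal distance between rod_tip and hopper_floor below 0.036 m and contact force between the fingers and rod above 0.5 N and y of rod_tip in the frame of hopper_floor below -0.008 m).
3. and back to the +y side, and the beads are shifted: at least one of beads 0, 2, 4 and one of beads 1, 3, 5 is 8 mm or more from where it started (all of step 1 and distance of any of bead0_c, bead2_c, bead4_c from where it was at the start of the episode above 0.008 m and distance of any of bead1_c, bead3_c, bead5_c from where it was at the start of the episode above 0.008 m).
4. the rod stands in the crock, let go (z of rod_tip in the frame of crock between -0.005 and 0.03 m and horizontal distance between rod_tip and crock below 0.034 m and contact force between the fingers and rod below 0.05 N), for 0.2 s.
At the end, for the whole second after the job is handed in: The gate is held by the fingers (more than 2 N on it) within 6 mm of the mark (0.072 to 0.084 m), all six beads lie in the bowl, and the rod stands in the upright crock, let go (all of step 4 and value of joint gate between 0.072 and 0.084 m and contact force between the fingers and gate above 2 N and horizontal distance between each of bead0_c, bead1_c, bead2_c, bead3_c, bead4_c, bead5_c and bowl below 0.052 m and z of bead0_c in the frame of bowl between 0 and 0.048 m and z of bead1_c in the frame of bowl between 0 and 0.048 m and z of bead2_c in the frame of bowl between 0 and 0.048 m and z of bead3_c in the frame of bowl between 0 and 0.048 m and z of bead4_c in the frame of bowl between 0 and 0.048 m and z of bead5_c in the frame of bowl between 0 and 0.048 m and angle between crock's own z axis and vertical below 0.1 rad); the arm keeps its last pose, push and grip.
It fails at once if the gate is pulled out (more than 15 mm) before the rod is in the crock (value of joint gate above 0.015 m and not (z of rod_tip in the frame of crock between -0.005 and 0.03 m and horizontal distance between rod_tip and crock below 0.034 m)).
It fails at once if a bystander is moved by more than 30 mm (distance of any of oil_bottle, herb_jar, tin, mug, spatula from where it was at the start of the episode above 0.03 m).
It also fails if it takes over 72 s, if anything falls off the work surface, if the arm or the gripper's body presses on something with over 40 N, if the wrist force passes 120 N, or if a joint passes its speed limit or range.

ROBOT

A 6-joint arm with a two-finger parallel gripper is mounted at the origin on the work surface. World frame = base frame: x ahead of the robot, y to its left, z up, the work surface at z = 0. Lengths are in m, angles in rad, forces in N, time in s.
With the tool pointing down it reaches from about 0.3 to 0.775 m from the base axis. Payload 14.6 kg.
Tool frame: the origin (TCP) lies at the very end of the fingers, on their centre line; the grasp point (between the pads) lies 19 mm behind it; z points along the fingers, y is the direction in which the jaws open and shut (so a half turn about z gives the same grasp; the last joint's range is limited). The gripper opens to 94 mm and grips with 3 to 60 N. Pads are 16 mm wide; open, the fingers measure 119 mm over their backs; the gripper's body (75 mm by 177 mm) begins 78 mm behind the grasp point.
Start: joints at [-1.311, 0.3, 1.521, -0, 1.321, -0.067], TCP at [0.177, -0.521, 0.205] pointing down, gripper open.
Joint ranges: [-3.03, 3.03], [-0.79, 2.21], [0.23, 2.52], [-1.04, 4.18], [0, 3.07], [-2.55, 2.55]. Speed limits (rad/s): [2.22, 2.22, 2.57, 3.14, 3.14, 3.14].

INTERFACE

Orientations are given as [roll, pitch, yaw] about the fixed x, y, z axes, in that order (R = Rz(yaw) Ry(pitch) Rx(roll)).
In Python, from station import ctrl, vision, ticket gives the robot as it stands.
- The arm moves only by the tool step_arm, never from a script. Its argument "steps" is a list of rows, each an object of numbers: "x", "y", "z": the shift along the tool's x, y, z in m; "ax", "ay", "az": the turn, a rotation vector about the tool's x, y, z in degrees; "claw": the finger opening in m, from 0 to 0.094. A call has 1 to 5 rows; each row shifts and turns the pose as measured when the row begins, along the tool's axes as they then stand; what a row does not reach is not made up. A row lasts 1/12 s, in which the tool goes at most 41.7 mm and 7.16 degrees, less where a joint would pass 70% of its speed; a pose out of reach is approached as far as the arm can. A call with a gripper value outside its range is refused whole. The fingers move at their own pace and stop on an object; "grip_force" is the grip in N (left out, the last holds). Time passes only in rows, so rows that do not move let the fingers close. It gives the time, the measured TCP pose, the force and the opening at its end, in the units of the state.
- ctrl.get_obs(): the state, without advancing time (a new reading comes with each control period).
- vision.camera(name): name is "side" or "top" or "wrist"; returns (picture, depth): 384x512x3 uint8, red, green, blue; 384x512 float32, m along the optical axis (not along the pixel's ray), 0 where there is no reading.
- vision.camera_params(name): a dict with "fov_y" (degrees; the focal length in pixels is half the picture's height over the tangent of half this angle, whatever the lens; pixels are square), "cx", "cy" (the principal point, pixels), "origin" and "attitude" of the camera in the world; the wrist camera has in their place "mount" (4x4, takes a point from camera to tool coordinates, whose origin is the TCP and whose axes are the flange's). Camera axes: x right, y up, looking along -z (the intrinsics and any distortion apply to the point x, -y, -z); pixel columns grow to the right and rows downward; lengths in m; the calibration is good to about 2 mm. The wrist camera is an equidistant fisheye: a pixel r from the principal point sees the ray r / f radians off the axis. A picture is of the moment at which its call begins: read the wrist's pose just before it. camera_params takes no time and is no camera call.
- ticket.hand_in(): hands the job in, once; it reports no verdict.
The state is a dict: "time_s": time; "qpos": joint angles; "joint_vel": joint speeds; "tau": joint torques, N m; "ee_pos": TCP position; "eef_rot": TCP orientation; "force": force on the tool from outside, world axes, zero at the start; "moment": the same for the moment, N m; "grip_width": finger opening in m.
Only numpy, scipy, OpenCV 4.12 (cv2) and the standard library are available. Lean on these libraries where they do the work, as an engineer would, in place of code of your own. Each camera call takes 0.05 s, during which the arm holds its last target.

## Working session

There is one attempt and no reset: what is moved stays moved. The work goes in short steps, Python scripts to look and compute and a tool call to move; the robot and the scene stay as the last step left them, time stands still between calls to the robot, and variables do not carry over. Pictures are saved under pics/ and viewed, and the job is handed in when it is done.

Besides the shell and the picture viewer there is one more tool, called after "Request:" as a command line: name --argument value ..., lists and objects as JSON in quotes. step_arm: Moves the arm, as the interface text tells. Its arguments: {"type":"object","properties":{"steps":{"type":"array"},"grip_force":{"type":"number"}},"required":["steps"]}

```bash
ls; mkdir -p pics; cat > h.py <<'E'
import numpy as np, cv2
from scipy.spatial.transform import Rotation as R
from station import ctrl, vision, ticket
E
python3 - <<'E'
from h import *
import pickle
o=ctrl.get_obs(); print(o)
for n in ["side","top","wrist"]:
    p=vision.camera_params(n); print(n,p)
    im,d=vision.camera(n); np.savez(f"pics/{n}0.npz",im=im,d=d)
    cv2.imwrite(f"pics/{n}0.png",im[:,:,::-1])
E
```

```text
pics
{'time_s': 0.0, 'qpos': array([-1.31056458e+00,  3.00501248e-01,  1.52157615e+00,  4.54618774e-05,
        1.32065546e+00, -6.65988988e-02]), 'joint_vel': array([-4.90758670e-04,  2.18885245e-03, -9.21044424e-05,  4.77491246e-05,
       -2.09275855e-03, -1.16516876e-04]), 'tau': array([ 1.70137955e-03, -5.31800365e+01, -3.52734625e+01,  7.08798040e-02,
        2.44703132e-02, -1.32747095e-04]), 'ee_pos': array([ 0.17651864, -0.52064151,  0.20487187]), 'eef_rot': array([-3.14045791e+00, -1.19816470e-04,  3.26819301e-01]), 'force': array([-0.19894895,  1.4764082 , -0.85563014]), 'moment': array([ 0.00700898, -0.02542539,  0.01320921]), 'grip_width': 0.09383348918752155}
side {'fov_y': 51.642703821005455, 'cx': 266.2059292408621, 'cy': 191.60337790179915, 'origin': array([0.36271168, 0.82563669, 0.79275797]), 'attitude': array([ 0.91408389, -0.00904696, -2.87717172])}
top {'fov_y': 50.25912489667947, 'cx': 247.97163303826088, 'cy': 191.47572753136598, 'origin': array([ 0.47757168, -0.02015497,  1.16802744]), 'attitude': array([ 0.11100415, -0.00880709, -1.56657813])}
wrist {'fov_y': 65.70646984690485, 'cx': 252.69760992157987, 'cy': 193.11025832374207, 'mount': array([[-8.23507356e-04,  9.74325879e-01,  2.25140852e-01,
         6.55906240e-02],
       [ 9.99999586e-01,  8.89571434e-04, -1.91992940e-04,
        -1.78650891e-03],
       [-3.87342561e-04,  2.25140601e-01, -9.74326208e-01,
        -1.78845385e-01],
       [ 0.00000000e+00,  0.00000000e+00,  0.00000000e+00,
         1.00000000e+00]])}
```

View pics/top0.png

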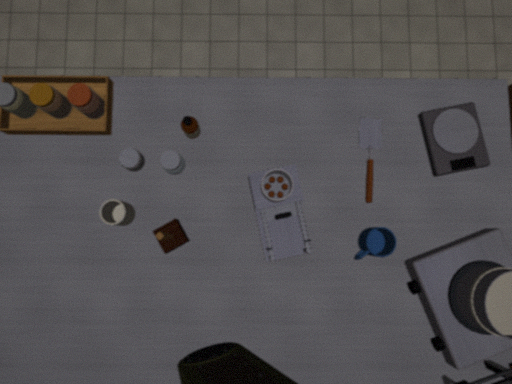

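View pics/side0.png

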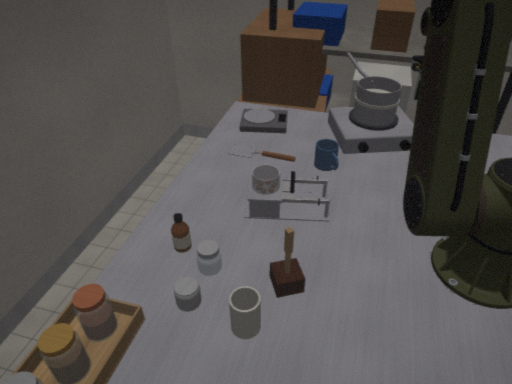

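View pics/wrist0.png

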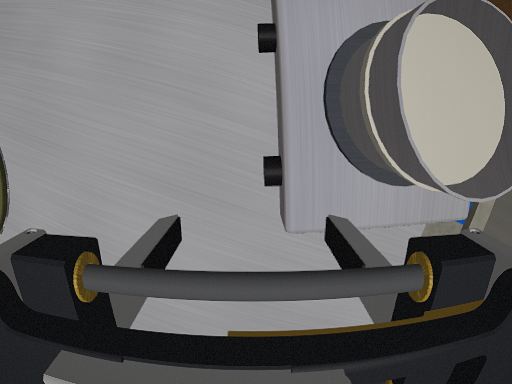

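```bash
cat >> h.py <<'E'
def cam(n,obs=None):
    p=vision.camera_params(n); f=192/np.tan(np.radians(p['fov_y']/2))
    if n=='wrist':
        Rt=R.from_euler('xyz',obs['eef_rot']).as_matrix(); M=p['mount']
        Rw=Rt@M[:3,:3]; o=Rt@M[:3,3]+obs['ee_pos']
    else:
        Rw=R.from_euler('xyz',p['attitude']).as_matrix(); o=np.array(p['origin'])
    return dict(n=n,f=f,cx=p['cx'],cy=p['cy'],R=Rw,o=o)
def ray(c,u,v):
    a=(u-c['cx']);b=(v-c['cy'])
    if c['n']=='wrist':
        r=np.hypot(a,b);t=r/c['f'];s=np.sin(t)/max(r,1e-9)
        d=np.array([a*s,-b*s,-np.cos(t)])
    else: d=np.array([a/c['f'],-b/c['f'],-1.])
    return c['R']@d
def onz(c,u,v,z):
    d=ray(c,u,v); return c['o']+d*(z-c['o'][2])/d[2]
def proj(c,P):
    q=c['R'].T@(np.array(P)-c['o'])
    x,y,z=q[0],-q[1],-q[2]
    if c['n']=='wrist':
        r=np.hypot(x,y);t=np.arctan2(r,z);k=c['f']*t/max(r,1e-9);return np.array([c['cx']+k*x,c['cy']+k*y])
    return np.array([c['cx']+c['f']*x/z,c['cy']+c['f']*y/z])
def tri(c1,p1,c2,p2):
    d1=ray(c1,*p1);d2=ray(c2,*p2);A=np.stack([d1,-d2],1)
    s=np.linalg.lstsq(A,c2['o']-c1['o'],rcond=None)[0]
    a=c1['o']+s[0]*d1;b=c2['o']+s[1]*d2
    return (a+b)/2,np.linalg.norm(a-b)
def crop(im,x0,y0,x1,y1,k,name):
    g=np.clip(im[y0:y1,x0:x1,::-1].astype(float)*1.6,0,255).astype(np.uint8)
    cv2.imwrite(name,cv2.resize(g,None,fx=k,fy=k,interpolation=cv2.INTER_CUBIC))
E
python3 - <<'E'
from h import *
t=np.load('pics/top0.npz')['im'];s=np.load('pics/side0.npz')['im']
crop(t,90,110,330,270,3.3,'pics/tc.png')
crop(s,160,130,360,350,2.7,'pics/sc.png')
E
```

```text
(no output)
```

View pics/tc.png

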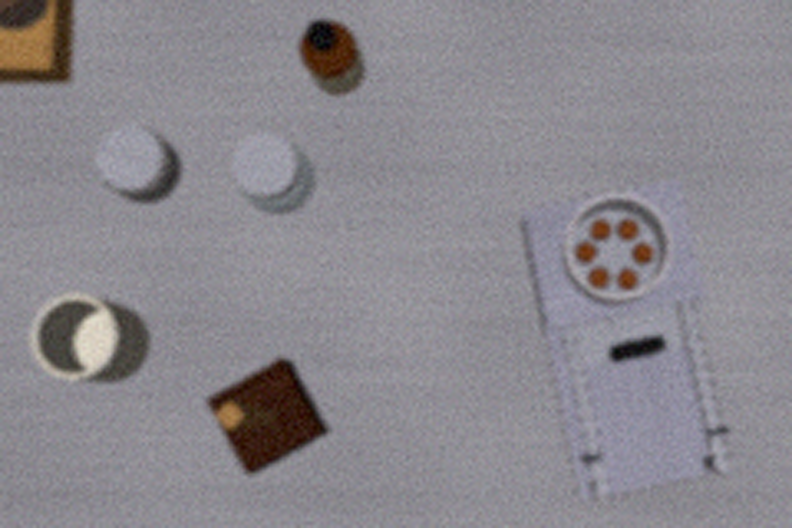

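View pics/sc.png

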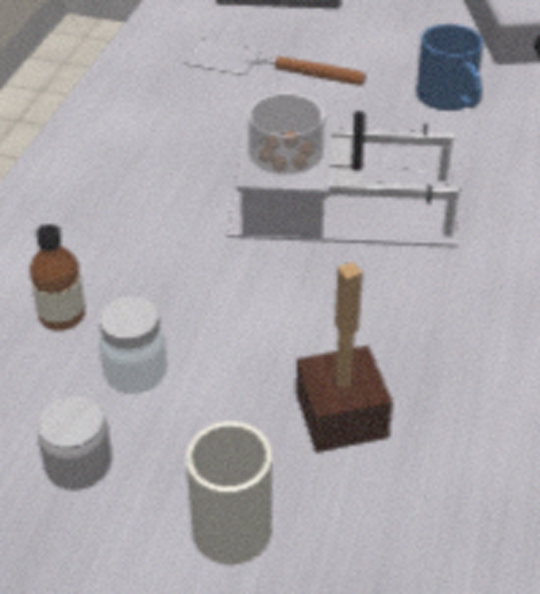

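```bash
python3 - <<'E'
from h import *
t=np.load('pics/top0.npz')['im'];s=np.load('pics/side0.npz')['im']
ct=cam('top');cs=cam('side')
hsv=cv2.cvtColor(t,cv2.COLOR_RGB2HSV)
def comps(m,amin,roi):
    x0,y0,x1,y1=roi; mm=np.zeros_like(m);mm[y0:y1,x0:x1]=m[y0:y1,x0:x1]
    n,l,st,ce=cv2.connectedComponentsWithStats(mm.astype(np.uint8))
    return [(st[i][4],ce[i],st[i][:4],l==i) for i in range(1,n) if st[i][4]>=amin]
# beads
m=((hsv[...,0]<20)&(hsv[...,1]>110)&(hsv[...,2]>60))
B=[]
for a,c,b,_ in comps(m,6,(255,165,300,205)):
    P=onz(ct,c[0],c[1],.082);B.append(P[:2]);print('bead',a,c.round(1),P.round(4))
print('beads mean',np.mean(B,0))
# handle
g=t.max(2)
for a,c,b,l in comps(g<45,10,(265,200,300,230)):
    v,u=np.nonzero(l); r=cv2.minAreaRect(np.stack([u,v],1).astype(np.float32))
    print('handle',a,c,b,r,onz(ct,c[0],c[1],.121).round(4),onz(ct,*r[0],.121).round(4))
    ev,V=np.linalg.eigh(np.cov(u,v));e=V[:,1];print('dir',onz(ct,*(c+5*e),.121)-onz(ct,*(c-5*e),.121))
for a,c,b,l in comps((g<75),2,(262,235,315,255)): print('dark',a,c.round(1),onz(ct,*c,.076).round(4))
# block
m=(hsv[...,1]>110)&(g<70)
for a,c,b,l in comps(m,50,(140,200,200,260)):
    print('block',a,c,b)
    l2=cv2.morphologyEx(l.astype(np.uint8),cv2.MORPH_CLOSE,np.ones((9,9)))
    v,u=np.nonzero(l2);r=cv2.minAreaRect(np.stack([u,v],1).astype(np.float32));print(r,onz(ct,*r[0],.05))
f=lambda u,v:(u/3.3+90,v/3.3+110)
cn=[onz(ct,*f(*q),.05)[:2] for q in [(208,403),(288,360),(326,432),(250,473)]]
print('block corners',np.round(cn,4),np.mean(cn,0))
print('crock',onz(ct,*f(76,336),.1))
print('rim',onz(ct,*f(617,247),.126))
print('fins',onz(ct,*f(592,458),.077),onz(ct,*f(717,430),.077))
pr=f(230,414);print('rodtop@.186',onz(ct,*pr,.186))
ps=(349/2.7+160,269/2.7+130)
print('rod tri',tri(ct,pr,cs,ps))
E
```

```text
bead 17 [271.6 179. ] [ 0.6326 -0.0925  0.082 ]
bead 19 [280.1 179. ] [ 0.6328 -0.1152  0.082 ]
bead 18 [267.2 185.9] [ 0.6138 -0.0805  0.082 ]
bead 17 [284.2 186.1] [ 0.6138 -0.1262  0.082 ]
bead 22 [271.1 193.9] [ 0.5925 -0.091   0.082 ]
bead 20 [279.8 194.2] [ 0.5917 -0.1141  0.082 ]
beads mean [ 0.61284853 -0.10323989]
handle 61 [282.83606557 215.13114754] [275 212  16   7] ((282.54705810546875, 215.2117462158203), (3.9047486782073975, 15.510529518127441), 77.47119140625) [ 0.5339 -0.1184  0.121 ] [ 0.5337 -0.1176  0.121 ]
dir [-0.00576705  0.02501041  0.        ]
dark 19 [306.6 240.5] [ 0.4692 -0.1853  0.076 ]
dark 13 [268.2 248.7] [ 0.4474 -0.0833  0.076 ]
dark 14 [304.6 249.9] [ 0.4447 -0.1799  0.076 ]
block 581 [171.2908778  235.61273666] [154 220  34  32]
((170.44338989257812, 235.6981201171875), (24.76778793334961, 25.739072799682617), 60.945396423339844) [0.48050439 0.18021564 0.05      ]
block corners [[0.49   0.2276]
 [0.5256 0.1628]
 [0.4667 0.1303]
 [0.4331 0.1916]] [0.47883351 0.17807535]
crock [0.54154453 0.32204021 0.1       ]
rim [ 0.61127072 -0.10323404  0.126     ]
fins [ 0.44716209 -0.08649335  0.077     ] [ 0.4698393  -0.18696388  0.077     ]
rodtop@.186 [0.48061568 0.18140232 0.186     ]
rod tri (array([0.47926397, 0.18174321, 0.1833178 ]), np.float64(0.0027506047609032196))
```

```bash
cat >> h.py <<'E'
def delta(target,yaw=None,verbose=True):
    "tool-frame shift to world target (tool down, yaw deg)"
    o=ctrl.get_obs();Rt=R.from_euler('xyz',o['eef_rot'])
    d=Rt.inv().apply(np.array(target)-o['ee_pos'])
    s=f"t={o['time_s']:.2f} tcp={np.round(o['ee_pos'],4)} rpy={np.degrees(o['eef_rot']).round(2)} F={o['force'].round(1)} w={o['grip_width']:.4f} d_tool(mm)={np.round(d*1e3,1)}"
    if yaw is not None:
        rv=(Rt.inv()*R.from_euler('xyz',[180,0,yaw],degrees=True)).as_rotvec(degrees=True); s+=f" turn={rv.round(2)}"
    print(s); return d
E
python3 - <<'E'
from h import *
delta([.48,.18,.27],28.9)
E
```

```text
t=0.15 tcp=[ 0.1765 -0.5207  0.205 ] rpy=[-179.95   -0.     18.72] F=[-0.2  0.5  0.4] w=0.0938 d_tool(mm)=[ 512.4 -566.2  -64.5] turn=[-5.000e-02 -1.000e-02 -1.018e+01]
```

Request:
step_arm --steps '[{"x": 0.024, "y": -0.028, "z": -0.015}, {"x": 0.024, "y": -0.028, "z": -0.015}, {"x": 0.024, "y": -0.028, "z": -0.015}, {"x": 0.024, "y": -0.028, "z": -0.015}, {"x": 0.024, "y": -0.028, "z": -0.015}]'

```text
validation failed for argument at $.st...
```

Request:
step_arm --steps '[{"x": 0.027, "y": -0.03}, {"x": 0.027, "y": -0.03}, {"x": 0.027, "y": -0.03}, {"x": 0.027, "y": -0.03}, {"x": 0.027, "y": -0.03}]'

```text
validation failed for argument at $.st...
```

Request:
step_arm --steps '[{"x": 0.027, "y": -0.03}, {"x": 0.027, "y": -0.03}, {"x": 0.027, "y": -0.03}, {"x": 0.027, "y": -0.03}, {"x": 0.027, "y": -0.03}]'

```text
validation failed for argument at $.st...
```

```bash
python3 - <<'E'
from h import *
delta([.48,.18,.27],28.9)
E
```

```text
t=0.15 tcp=[ 0.1765 -0.5207  0.205 ] rpy=[-179.95   -0.     18.72] F=[-0.2  0.5  0.4] w=0.0938 d_tool(mm)=[ 512.4 -566.2  -64.5] turn=[-5.000e-02 -1.000e-02 -1.018e+01]
```

Request:
step_arm --steps '[{"x": 0.024, "y": -0.028, "z": -0.015, "ax": 0, "ay": 0, "az": 0, "claw": 0.094}, {"x": 0.024, "y": -0.028, "z": -0.015, "ax": 0, "ay": 0, "az": 0, "claw": 0.094}, {"x": 0.024, "y": -0.028, "z": -0.015, "ax": 0, "ay": 0, "az": 0, "claw": 0.094}, {"x": 0.024, "y": -0.028, "z": -0.015, "ax": 0, "ay": 0, "az": 0, "claw": 0.094}, {"x": 0.024, "y": -0.028, "z": -0.015, "ax": 0, "ay": 0, "az": 0, "claw": 0.094}]'

```text
time_s: 0.57
ee_pos: [0.2441, -0.3461, 0.2763]
eef_rot: [-3.128, 0.001, 0.32]
force: [1.2, -0.9, -0.7]
grip_width: 0.0939
```

Request:
step_arm --steps '[{"x": 0.027, "y": -0.03, "z": 0, "ax": 0, "ay": 0, "az": -2, "claw": 0.094}, {"x": 0.027, "y": -0.03, "z": 0, "ax": 0, "ay": 0, "az": -2, "claw": 0.094}, {"x": 0.027, "y": -0.03, "z": 0, "ax": 0, "ay": 0, "az": -2, "claw": 0.094}, {"x": 0.027, "y": -0.03, "z": 0, "ax": 0, "ay": 0, "az": -2, "claw": 0.094}, {"x": 0.027, "y": -0.03, "z": 0, "ax": 0, "ay": 0, "az": -2, "claw": 0.094}]'

```text
time_s: 0.98
ee_pos: [0.3123, -0.1497, 0.2809]
eef_rot: [-3.134, -0.003, 0.497]
force: [0.8, 0.4, -0.1]
grip_width: 0.0939
```

```bash
python3 - <<'E'
from h import *
delta([.48,.18,.27],28.9)
E
```

```text
t=0.98 tcp=[ 0.3123 -0.1497  0.2809] rpy=[-179.55   -0.18   28.48] F=[ 0.8  0.4 -0.1] w=0.0939 d_tool(mm)=[ 304.6 -209.7   13.5] turn=[-0.45 -0.18 -0.42]
```

Request:
step_arm --steps '[{"x": 0.033, "y": -0.023, "z": 0, "ax": 0, "ay": 0, "az": 0, "claw": 0.094}, {"x": 0.033, "y": -0.023, "z": 0, "ax": 0, "ay": 0, "az": 0, "claw": 0.094}, {"x": 0.033, "y": -0.023, "z": 0, "ax": 0, "ay": 0, "az": 0, "claw": 0.094}, {"x": 0.033, "y": -0.023, "z": 0, "ax": 0, "ay": 0, "az": 0, "claw": 0.094}, {"x": 0.033, "y": -0.023, "z": 0, "ax": 0, "ay": 0, "az": 0, "claw": 0.094}]'

```text
time_s: 1.4
ee_pos: [0.4014, 0.0392, 0.2836]
eef_rot: [-3.137, -0.006, 0.499]
force: [0.5, -0.8, 0.8]
grip_width: 0.094
```

Request:
step_arm --steps '[{"x": 0.03, "y": -0.021, "z": 0, "ax": 0, "ay": 0, "az": 0, "claw": 0.094}, {"x": 0.03, "y": -0.021, "z": 0, "ax": 0, "ay": 0, "az": 0, "claw": 0.094}, {"x": 0.03, "y": -0.021, "z": 0, "ax": 0, "ay": 0, "az": 0, "claw": 0.094}, {"x": 0.02, "y": -0.015, "z": 0, "ax": 0, "ay": 0, "az": 0, "claw": 0.094}, {"x": 0, "y": 0, "z": 0, "ax": 0, "ay": 0, "az": 0, "claw": 0.094}]'

```text
time_s: 1.82
ee_pos: [0.4625, 0.1737, 0.2832]
eef_rot: [-3.136, -0.005, 0.506]
force: [-0.9, -0.1, -0.2]
grip_width: 0.0941
```

```bash
python3 - <<'E'
from h import *
delta([.48,.18,.27],28.9)
o=ctrl.get_obs();im,d=vision.camera('wrist');np.savez('pics/w1.npz',im=im,d=d,p=o['ee_pos'],r=o['eef_rot'])
cv2.imwrite('pics/w1.png',im[:,:,::-1])
E
```

```text
t=1.82 tcp=[0.4625 0.1737 0.2832] rpy=[-179.67   -0.29   28.97] F=[-0.9 -0.1 -0.2] w=0.0941 d_tool(mm)=[18.3  3.  13.3] turn=[-0.33 -0.29  0.07]
```

View pics/w1.png

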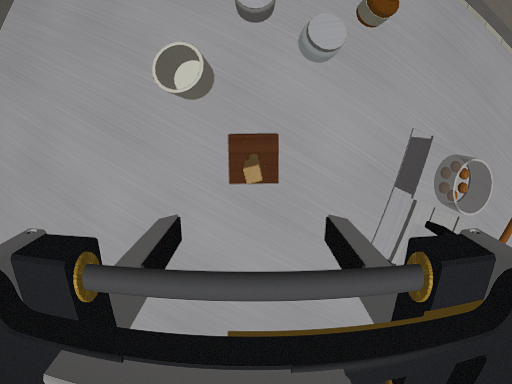

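```bash
python3 - <<'E'
from h import *
im=np.load('pics/w1.npz')['im']
crop(im,220,125,290,190,10,'pics/w1c.png')
E
```

```text
(no output)
```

View pics/w1c.png

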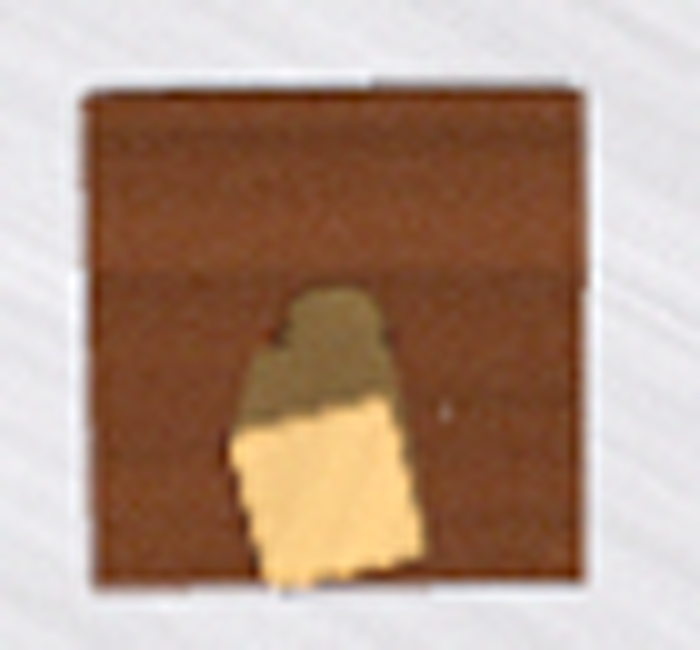

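```bash
python3 - <<'E'
from h import *
D=np.load('pics/w1.npz');c=cam('wrist',dict(ee_pos=D['p'],eef_rot=D['r']))
f=lambda q:(q[0]/10+219.95,q[1]/10+124.95)
Q=[onz(c,*f(q),.186)[:2] for q in [(232,435),(385,398),(423,555),(270,588)]]
Q=np.array(Q);print(Q.round(4),Q.mean(0))
for i in range(4):
    e=Q[(i+1)%4]-Q[i];print(np.linalg.norm(e),np.degrees(np.arctan2(e[1],e[0])))
Bk=np.array([onz(c,*f(q),.05)[:2] for q in [(85,90),(583,88),(583,578),(95,585)]])
print(Bk.round(4),Bk.mean(0))
for i in range(4):
    e=Bk[(i+1)%4]-Bk[i];print(np.linalg.norm(e),np.degrees(np.arctan2(e[1],e[0])))
print('crock',onz(c,178,68,.1))
E
```

```text
[[0.4802 0.1961]
 [0.4902 0.1852]
 [0.4789 0.1748]
 [0.4691 0.1859]] [0.47957418 0.18553145]
0.014760454829518918 -47.331527165675
0.01537632519975952 -137.3752110533069
0.014812648422652935 131.37123803546254
0.01504109609095789 42.43945630567612
[[0.4937 0.2324]
 [0.5272 0.1723]
 [0.4672 0.1382]
 [0.4329 0.1981]] [0.48023304 0.18526364]
0.0687891265351104 -60.81728896810383
0.06901349354870417 -150.3648781714717
0.06905065718848723 119.82553524795152
0.0697866259851019 29.41895352884258
crock [0.54041899 0.32500577 0.1       ]
```

Request:
step_arm --steps '[{"x": 0.006, "y": 0, "z": 0.012, "ax": 0, "ay": 0, "az": -4.5, "claw": 0.094}, {"x": 0.005, "y": 0, "z": 0.015, "ax": 0, "ay": 0, "az": -4.5, "claw": 0.094}, {"x": 0.005, "y": 0, "z": 0.02, "ax": 0, "ay": 0, "az": -4.5, "claw": 0.094}, {"x": 0.003, "y": 0, "z": 0.018, "ax": 0, "ay": 0, "az": 0, "claw": 0.094}, {"x": 0, "y": 0, "z": 0, "ax": 0, "ay": 0, "az": 0, "claw": 0.07}]'

```text
time_s: 2.28
ee_pos: [0.4773, 0.1808, 0.2166]
eef_rot: [-3.139, -0.007, 0.752]
force: [-0.8, 0.8, -0.5]
grip_width: 0.09
```

```bash
cat >> h.py <<'E'
def snap(name):
    o=ctrl.get_obs();im,d=vision.camera('wrist');np.savez(f'pics/{name}.npz',im=im,d=d,p=o['ee_pos'],r=o['eef_rot'])
    cv2.imwrite(f'pics/{name}.png',im[:,:,::-1]); return im
def lcam(name):
    D=np.load(f'pics/{name}.npz');return D['im'],cam('wrist',dict(ee_pos=D['p'],eef_rot=D['r']))
E
python3 - <<'E'
from h import *
delta([.4796,.185,.13],42.5)
snap('w2')
E
```

```text
t=2.28 tcp=[0.4773 0.1808 0.2166] rpy=[-179.83   -0.37   43.07] F=[-0.8  0.8 -0.5] w=0.0900 d_tool(mm)=[ 4.  -1.3 86.6] turn=[-0.18 -0.37  0.57]
```

View pics/w2.png

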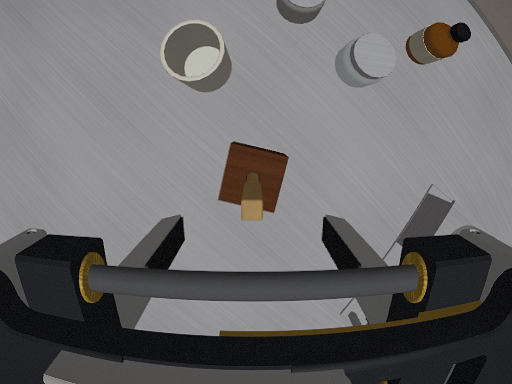

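```bash
python3 - <<'E'
from h import *
im,c=lcam('w2')
P=onz(c,252.2,210.5,.186);print(P)
print('crock',onz(c,193.5,51.5,.1))
delta([P[0],P[1],.13],43)
E
```

```text
[0.479695   0.18543563 0.186     ]
crock [0.54119712 0.32389462 0.1       ]
t=2.33 tcp=[0.4777 0.1808 0.2185] rpy=[-179.88   -0.46   43.06] F=[-0.1  0.3  1.2] w=0.0865 d_tool(mm)=[ 4.  -1.8 88.5] turn=[-0.12 -0.46  0.06]
```

Request:
step_arm --steps '[{"x": 0.004, "y": -0.001, "z": 0.02, "ax": 0, "ay": -0.4, "az": 0, "claw": 0.06}, {"x": 0.001, "y": 0, "z": 0.025, "ax": 0, "ay": 0, "az": 0, "claw": 0.06}, {"x": 0, "y": 0, "z": 0.025, "ax": 0, "ay": 0, "az": 0, "claw": 0.06}, {"x": 0, "y": 0, "z": 0.02, "ax": 0, "ay": 0, "az": 0, "claw": 0.06}, {"x": 0, "y": 0, "z": 0, "ax": 0, "ay": 0, "az": 0, "claw": 0.06}]'

```text
time_s: 2.75
ee_pos: [0.4831, 0.1827, 0.1337]
eef_rot: [3.139, -0.01, 0.745]
force: [0.4, -0.4, -0.1]
grip_width: 0.0605
```

```bash
python3 - <<'E'
from h import *
delta([.4797,.1854,.13],43)
E
```

```text
t=2.75 tcp=[0.4831 0.1827 0.1337] rpy=[179.84  -0.58  42.7 ] F=[ 0.4 -0.4 -0.1] w=0.0605 d_tool(mm)=[-0.7 -4.3  3.7] turn=[ 0.16 -0.57 -0.3 ]
```

Request:
step_arm --steps '[{"x": -0.001, "y": -0.004, "z": 0.003, "ax": 0, "ay": 0.5, "az": 0, "claw": 0.06}, {"x": 0, "y": 0, "z": 0, "ax": 0, "ay": 0, "az": 0, "claw": 0.04}, {"x": 0, "y": 0, "z": 0, "ax": 0, "ay": 0, "az": 0, "claw": 0.02}, {"x": 0, "y": 0, "z": 0, "ax": 0, "ay": 0, "az": 0, "claw": 0.005}, {"x": 0, "y": 0, "z": 0, "ax": 0, "ay": 0, "az": 0, "claw": 0.005}]' --grip_force 30

```text
time_s: 3.17
ee_pos: [0.4815, 0.1846, 0.1377]
eef_rot: [3.135, -0.027, 0.743]
force: [-0.5, 0.6, 0.7]
grip_width: 0.0369
```

```bash
python3 - <<'E'
from h import *
delta([.4797,.1854,.13],43)
E
```

```text
t=3.17 tcp=[0.4815 0.1846 0.1377] rpy=[179.64  -1.54  42.57] F=[-0.5  0.6  0.7] w=0.0369 d_tool(mm)=[-1.  -1.8  7.7] turn=[ 0.37 -1.54 -0.43]
```

Request:
step_arm --steps '[{"x": -0.001, "y": -0.002, "z": 0.006, "ax": 0.3, "ay": -1.5, "az": -0.4, "claw": 0.03}, {"x": 0, "y": 0, "z": 0, "ax": 0, "ay": 0, "az": 0, "claw": 0.024}, {"x": 0, "y": 0, "z": 0, "ax": 0, "ay": 0, "az": 0, "claw": 0.024}]' --grip_force 30

```text
time_s: 3.42
ee_pos: [0.4801, 0.1858, 0.1328]
eef_rot: [3.14, -0.0, 0.751]
force: [0.0, 0.2, 0.6]
grip_width: 0.0244
```

```bash
python3 - <<'E'
from h import *
delta([.4797,.1854,.13],43)
im=snap('w3')
E
```

```text
t=3.42 tcp=[0.4801 0.1858 0.1328] rpy=[ 1.7989e+02 -1.0000e-02  4.3010e+01] F=[0.  0.2 0.6] w=0.0244 d_tool(mm)=[-0.5  0.   2.8] turn=[ 0.11 -0.01  0.01]
```

View pics/w3.png

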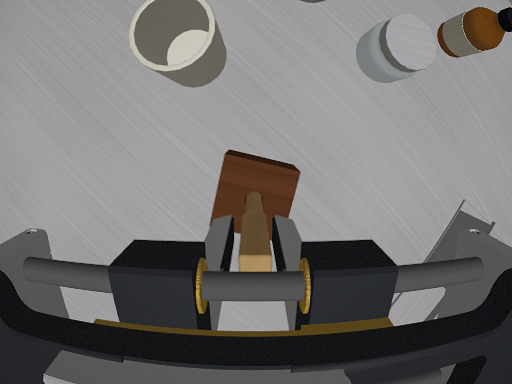

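Rod (top about (255,262)) sits centred and square between the fingers (232 and 278). Close, then check.

Request:
step_arm --steps '[{"x": 0, "y": 0, "z": 0.001, "ax": 0, "ay": 0, "az": 0, "claw": 0.005}, {"x": 0, "y": 0, "z": 0, "ax": 0, "ay": 0, "az": 0, "claw": 0.005}, {"x": 0, "y": 0, "z": 0, "ax": 0, "ay": 0, "az": 0, "claw": 0.005}]' --grip_force 30

```text
time_s: 3.72
ee_pos: [0.4798, 0.1858, 0.1312]
eef_rot: [3.14, 0.001, 0.751]
force: [0.5, -0.1, 2.4]
grip_width: 0.0159
```

```bash
python3 - <<'E'
from h import *
delta([.4797,.1854,.13],43)
E
```

```text
t=3.72 tcp=[0.4798 0.1858 0.1312] rpy=[1.7992e+02 4.0000e-02 4.3020e+01] F=[ 0.5 -0.1  2.4] w=0.0159 d_tool(mm)=[-0.4  0.2  1.2] turn=[0.08 0.04 0.02]
```

Request:
step_arm --steps '[{"x": 0, "y": 0, "z": -0.015, "ax": 0, "ay": 0, "az": 0, "claw": 0.005}, {"x": 0, "y": 0, "z": -0.03, "ax": 0, "ay": 0, "az": 0, "claw": 0.005}, {"x": 0, "y": 0, "z": -0.04, "ax": 0, "ay": 0, "az": 0, "claw": 0.005}, {"x": 0, "y": 0, "z": -0.04, "ax": 0, "ay": 0, "az": 0, "claw": 0.005}, {"x": 0, "y": 0, "z": -0.035, "ax": 0, "ay": 0, "az": 0, "claw": 0.005}]'

```text
time_s: 4.13
ee_pos: [0.4779, 0.1847, 0.2892]
eef_rot: [-3.139, 0.012, 0.75]
force: [-0.0, 0.1, -0.7]
grip_width: 0.0159
```

```bash
python3 - <<'E'
from h import *
delta([.612,-.1,.285],43)
im=snap('w4')
E
```

```text
t=4.13 tcp=[0.4779 0.1847 0.2892] rpy=[-179.87    0.68   42.99] F=[-0.   0.1 -0.7] w=0.0159 d_tool(mm)=[-96.  299.7   4.7] turn=[-0.13  0.68 -0.01]
```

View pics/w4.png

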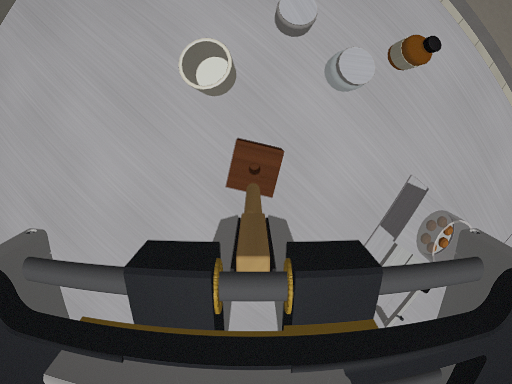

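Request:
step_arm --steps '[{"x": -0.016, "y": 0.032, "z": 0, "ax": 0, "ay": 0, "az": 0, "claw": 0.005}, {"x": -0.017, "y": 0.033, "z": 0, "ax": 0, "ay": 0, "az": 0, "claw": 0.005}, {"x": -0.017, "y": 0.033, "z": 0, "ax": 0, "ay": 0, "az": 0, "claw": 0.005}, {"x": -0.017, "y": 0.033, "z": 0, "ax": 0, "ay": 0, "az": 0, "claw": 0.005}, {"x": -0.017, "y": 0.033, "z": 0, "ax": 0, "ay": 0, "az": 0, "claw": 0.005}]'

```text
time_s: 4.6
ee_pos: [0.5315, 0.0076, 0.3013]
eef_rot: [3.135, -0.005, 0.761]
force: [0.5, 0.5, -0.1]
grip_width: 0.0156
```

Request:
step_arm --steps '[{"x": -0.017, "y": 0.033, "z": 0, "ax": 0, "ay": 0, "az": 0, "claw": 0.005}, {"x": -0.017, "y": 0.033, "z": 0, "ax": 0, "ay": 0, "az": 0, "claw": 0.005}, {"x": -0.017, "y": 0.033, "z": 0, "ax": 0, "ay": 0, "az": 0, "claw": 0.005}, {"x": -0.017, "y": 0.03, "z": 0, "ax": 0, "ay": 0, "az": 0, "claw": 0.005}, {"x": 0, "y": 0, "z": 0, "ax": 0, "ay": 0, "az": 0, "claw": 0.005}]'

```text
time_s: 5.02
ee_pos: [0.5721, -0.1458, 0.2996]
eef_rot: [3.136, -0.004, 0.757]
force: [-1.0, 0.7, -0.3]
grip_width: 0.016
```

```bash
python3 - <<'E'
from h import *
delta([.612,-.1,.285],43)
im=snap('w5')
E
```

```text
t=5.02 tcp=[ 0.5721 -0.1458  0.2996] rpy=[179.66  -0.26  43.35] F=[-1.   0.7 -0.3] w=0.0160 d_tool(mm)=[60.4 -6.  14.9] turn=[ 0.34 -0.26  0.35]
```

View pics/w5.png

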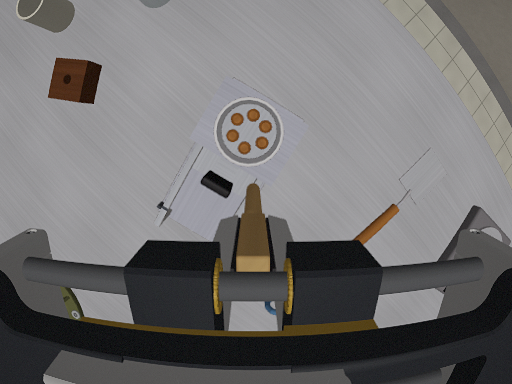

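```bash
python3 - <<'E'
from h import *
im,c=lcam('w5')
hsv=cv2.cvtColor(im,cv2.COLOR_RGB2HSV)
m=((hsv[...,0]<20)&(hsv[...,1]>120)).astype(np.uint8);mm=m*0;mm[100:160,215:280]=m[100:160,215:280]
n,l,st,ce=cv2.connectedComponentsWithStats(mm);B=[]
for i in range(1,n):
    if st[i][4]>20: P=onz(c,*ce[i],.082);B.append(P[:2]);print(st[i][4],ce[i].round(1),P.round(4))
print('mean',np.mean(B,0))
k=im.max(2)<60
mm=(k*0).astype(np.uint8);mm[160:205,195:240]=k[160:205,195:240]
v,u=np.nonzero(mm);print(len(u),cv2.minAreaRect(np.stack([u,v],1).astype(np.float32)))
print('tip px',proj(c,np.load('pics/w5.npz')['p']+[0,0,-.125]))
crop(im,140,70,310,230,4.5,'pics/w5c.png')
E
```

```text
117 [253.1 114.7] [ 0.632  -0.0902  0.082 ]
114 [236.8 118.8] [ 0.6134 -0.0782  0.082 ]
115 [264.9 126.1] [ 0.6318 -0.112   0.082 ]
109 [232.2 135.3] [ 0.5931 -0.0888  0.082 ]
116 [261.6 142.6] [ 0.6127 -0.124   0.082 ]
109 [244.1 147.4] [ 0.592  -0.1115  0.082 ]
mean [ 0.61248553 -0.10078895]
465 ((216.9164581298828, 183.3920440673828), (30.877527236938477, 15.666922569274902), 30.465543746948242)
tip px [253.16834977 189.90410936]
```

View pics/w5c.png

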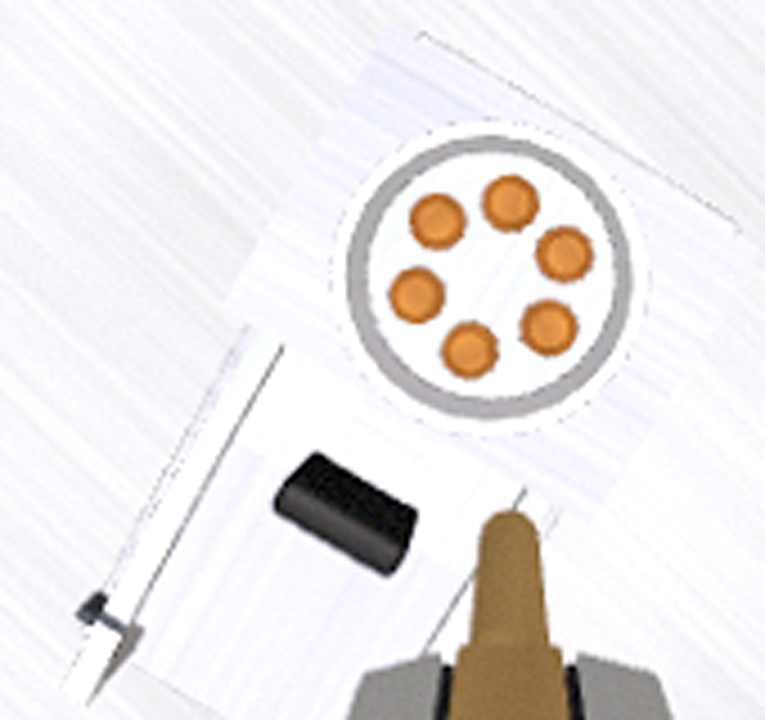

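```bash
python3 - <<'E'
from h import *
delta([.6125,-.1008,.2],43)
E
```

```text
t=5.07 tcp=[ 0.5718 -0.1437  0.2996] rpy=[179.69  -0.27  43.38] F=[-0.1  1.1 -1. ] w=0.0160 d_tool(mm)=[58.6 -3.8 99.9] turn=[ 0.3  -0.27  0.38]
```

Request:
step_arm --steps '[{"x": 0.02, "y": -0.001, "z": 0, "ax": 0.3, "ay": -0.3, "az": 0.4, "claw": 0.005}, {"x": 0.02, "y": -0.001, "z": 0, "ax": 0, "ay": 0, "az": 0, "claw": 0.005}, {"x": 0.015, "y": -0.001, "z": 0.004, "ax": 0, "ay": 0, "az": 0, "claw": 0.005}, {"x": 0.002, "y": 0, "z": 0, "ax": 0, "ay": 0, "az": 0, "claw": 0.005}, {"x": 0, "y": 0, "z": 0, "ax": 0, "ay": 0, "az": 0, "claw": 0.005}]'

```text
time_s: 5.48
ee_pos: [0.6122, -0.0993, 0.2942]
eef_rot: [-3.14, 0.001, 0.749]
force: [0.5, 0.0, -0.3]
grip_width: 0.0153
```

```bash
python3 - <<'E'
from h import *
delta([.6125,-.1008,.2],43)
E
```

```text
t=5.48 tcp=[ 0.6122 -0.0993  0.2942] rpy=[-1.7993e+02  5.0000e-02  4.2920e+01] F=[ 0.5  0.  -0.3] w=0.0153 d_tool(mm)=[-0.7  1.4 94.2] turn=[-0.07  0.05 -0.08]
```

Request:
step_arm --steps '[{"x": -0.001, "y": 0.001, "z": 0.015, "ax": 0, "ay": 0, "az": 0, "claw": 0.005}, {"x": 0, "y": 0, "z": 0.02, "ax": 0, "ay": 0, "az": 0, "claw": 0.005}, {"x": 0, "y": 0, "z": 0.02, "ax": 0, "ay": 0, "az": 0, "claw": 0.005}, {"x": 0, "y": 0, "z": 0.008, "ax": 0, "ay": 0, "az": 0, "claw": 0.005}, {"x": 0, "y": 0, "z": 0, "ax": 0, "ay": 0, "az": 0, "claw": 0.005}]'

```text
time_s: 5.9
ee_pos: [0.6106, -0.1, 0.2303]
eef_rot: [3.141, -0.0, 0.752]
force: [0.3, -0.9, -0.7]
grip_width: 0.016
```

```bash
python3 - <<'E'
from h import *
delta([.6125,-.1008,.2],43)
im=snap('w6')
crop(im,190,100,310,240,4,'pics/w6c.png')
E
```

```text
t=5.90 tcp=[ 0.6106 -0.1     0.2303] rpy=[ 1.7994e+02 -2.0000e-02  4.3100e+01] F=[ 0.3 -0.9 -0.7] w=0.0160 d_tool(mm)=[ 0.8  1.8 30.3] turn=[ 0.06 -0.02  0.1 ]
```

View pics/w6c.png

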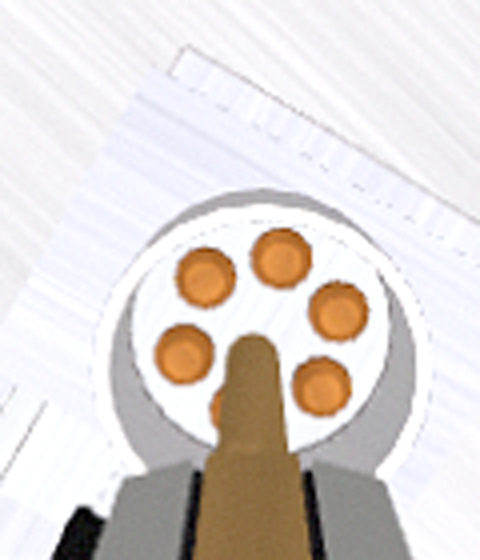

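Request:
step_arm --steps '[{"x": 0.001, "y": 0.002, "z": 0.008, "ax": 0, "ay": 0, "az": 0, "claw": 0.005}, {"x": 0, "y": 0, "z": 0.01, "ax": 0, "ay": 0, "az": 0, "claw": 0.005}, {"x": 0, "y": 0, "z": 0.01, "ax": 0, "ay": 0, "az": 0, "claw": 0.005}, {"x": 0, "y": 0, "z": 0, "ax": 0, "ay": 0, "az": 0, "claw": 0.005}]'

```text
time_s: 6.28
ee_pos: [0.6139, -0.1014, 0.2041]
eef_rot: [3.136, -0.003, 0.752]
force: [-1.0, -0.6, -0.8]
grip_width: 0.0157
```

```bash
cat >> h.py <<'E'
def stir(angs,r,z,C=(.6125,-.1008),Y=12.5,L=.125):
    o=ctrl.get_obs();Rt=R.from_euler('xyz',o['eef_rot'])
    D=R.from_euler('z',Y,degrees=True)
    def tip(p,Rt): return p+Rt.apply([0,0,L])
    t=tip(o['ee_pos'],Rt); q=D.inv().apply(t-np.array([*C,.066]))*1e3
    print(f"t={o['time_s']:.2f} tip in hopper {q.round(1)} r={np.hypot(*q[:2]):.1f} ang={np.degrees(np.arctan2(q[1],q[0])):.0f} F={o['force'].round(1)} rpy={np.degrees(o['eef_rot']).round(2)} w={o['grip_width']:.4f}")
    cur=t
    for a in angs:
        n=np.array([*C,0])+D.apply([r*np.cos(np.radians(a)),r*np.sin(np.radians(a)),0]);n[2]=z
        print(a,(Rt.inv().apply(n-cur)*1e3).round(1)); cur=n
    print('turn',(Rt.inv()*R.from_euler('xyz',[180,0,43],degrees=True)).as_rotvec(degrees=True).round(2))
E
python3 - <<'E'
from h import *
stir([90,90,110,130,150],.019,.075)
E
```

```text
t=6.28 tip in hopper [ 2.  -1.3 13.1] r=2.4 ang=-34 F=[-1.  -0.6 -0.8] rpy=[179.67  -0.2   43.09] w=0.0157
90 [  8.6 -18.5   4. ]
90 [0. 0. 0.]
110 [-6.2 -2.3 -0. ]
130 [-6.6 -0.1 -0. ]
150 [-6.2  2.2 -0. ]
turn [ 0.33 -0.2   0.09]
```

Request:
step_arm --steps '[{"x": 0.003, "y": -0.007, "z": 0.004, "ax": 0.3, "ay": -0.2, "az": 0.1, "claw": 0.005}, {"x": 0.003, "y": -0.006, "z": 0, "ax": 0, "ay": 0, "az": 0, "claw": 0.005}, {"x": 0.003, "y": -0.006, "z": 0, "ax": 0, "ay": 0, "az": 0, "claw": 0.005}, {"x": 0, "y": 0, "z": 0, "ax": 0, "ay": 0, "az": 0, "claw": 0.005}]'

```text
time_s: 6.62
ee_pos: [0.6072, -0.0808, 0.2004]
eef_rot: [3.139, 0.002, 0.749]
force: [-0.7, -2.1, 0.5]
grip_width: 0.0158
```

```bash
python3 - <<'E'
from h import *
stir([90,105,125,145,165,185],.019,.075)
E
```

```text
t=6.62 tip in hopper [-0.8 20.2  9.4] r=20.3 ang=92 F=[-0.7 -2.1  0.5] rpy=[1.7983e+02 9.0000e-02 4.2940e+01] w=0.0158
90 [0.1 1.5 0.4]
105 [-4.6 -1.9  0. ]
125 [-6.6 -0.6  0. ]
145 [-6.4  1.7  0. ]
165 [-5.4  3.7  0. ]
185 [-3.8  5.4  0. ]
turn [ 0.17  0.09 -0.06]
```

Request:
step_arm --steps '[{"x": -0.005, "y": 0, "z": 0, "ax": 0.2, "ay": 0.1, "az": -0.1, "claw": 0.005}, {"x": -0.007, "y": -0.001, "z": 0, "ax": 0, "ay": 0, "az": 0, "claw": 0.005}, {"x": -0.006, "y": 0.002, "z": 0, "ax": 0, "ay": 0, "az": 0, "claw": 0.005}, {"x": -0.005, "y": 0.004, "z": 0, "ax": 0, "ay": 0, "az": 0, "claw": 0.005}, {"x": -0.004, "y": 0.005, "z": 0, "ax": 0, "ay": 0, "az": 0, "claw": 0.005}]'

```text
time_s: 7.03
ee_pos: [0.5946, -0.1062, 0.2028]
eef_rot: [3.139, -0.007, 0.754]
force: [1.0, 5.6, 7.5]
grip_width: 0.0155
```

```bash
python3 - <<'E'
from h import *
stir([190,210,230,250,270,290],.019,.075)
E
```

```text
t=7.03 tip in hopper [-17.7  -1.2  11.8] r=17.8 ang=-176 F=[1.  5.6 7.5] rpy=[179.85  -0.4   43.2 ] w=0.0155
190 [-1.9  1.3  2.8]
210 [-1.2  6.5  0. ]
230 [1.1 6.5 0. ]
250 [3.2 5.8 0. ]
270 [5.  4.3 0. ]
290 [6.2 2.3 0. ]
turn [ 0.15 -0.4   0.2 ]
```

Request:
step_arm --steps '[{"x": -0.002, "y": 0.004, "z": 0, "ax": 0.1, "ay": -0.4, "az": 0.2, "claw": 0.005}, {"x": -0.001, "y": 0.006, "z": 0.001, "ax": 0, "ay": 0, "az": 0, "claw": 0.005}, {"x": 0.001, "y": 0.006, "z": 0, "ax": 0, "ay": 0, "az": 0, "claw": 0.005}, {"x": 0.003, "y": 0.006, "z": 0, "ax": 0, "ay": 0, "az": 0, "claw": 0.005}]'

```text
time_s: 7.37
ee_pos: [0.6101, -0.1238, 0.2049]
eef_rot: [-3.14, -0.003, 0.748]
force: [-0.2, 0.0, 1.0]
grip_width: 0.0157
```

```bash
python3 - <<'E'
from h import *
stir([250,270,290,310,330,350],.019,.075)
im=snap('w7')
crop(im,170,120,330,270,4,'pics/w7c.png')
E
```

```text
t=7.37 tip in hopper [ -7.  -21.6  13.9] r=22.7 ang=-108 F=[-0.2  0.   1. ] rpy=[-179.93   -0.2    42.86] w=0.0157
250 [ 2.4 -3.   4.9]
270 [5.  4.3 0. ]
290 [6.2 2.3 0. ]
310 [6.6 0.  0. ]
330 [ 6.2 -2.2  0. ]
350 [ 5.1 -4.2  0. ]
turn [-0.07 -0.2  -0.14]
```

View pics/w7c.png

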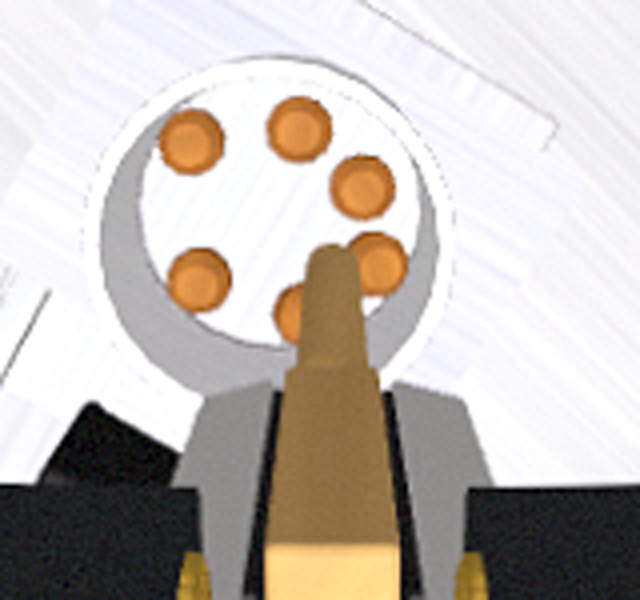

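Request:
step_arm --steps '[{"x": 0.004, "y": 0, "z": 0.003, "ax": 0, "ay": -0.2, "az": -0.1, "claw": 0.005}, {"x": 0.006, "y": 0.001, "z": 0.002, "ax": 0, "ay": 0, "az": 0, "claw": 0.005}, {"x": 0.006, "y": 0, "z": 0.001, "ax": 0, "ay": 0, "az": 0, "claw": 0.005}, {"x": 0.006, "y": -0.001, "z": 0, "ax": 0, "ay": 0, "az": 0, "claw": 0.005}, {"x": 0.006, "y": -0.003, "z": 0, "ax": 0, "ay": 0, "az": 0, "claw": 0.005}]'

```text
time_s: 7.83
ee_pos: [0.6274, -0.1048, 0.1988]
eef_rot: [-3.135, 0.006, 0.747]
force: [-1.2, -0.6, -0.1]
grip_width: 0.0158
```

```bash
python3 - <<'E'
from h import *
stir([330,350,10,30,50,70,90],.019,.075)
E
```

```text
t=7.83 tip in hopper [12.6 -6.8  7.8] r=14.3 ang=-29 F=[-1.2 -0.6 -0.1] rpy=[-179.64    0.34   42.77] w=0.0158
330 [ 2.   4.2 -1.3]
350 [ 5.1 -4.2 -0. ]
10 [ 3.3 -5.7  0. ]
30 [ 1.2 -6.5  0. ]
50 [-1.1 -6.5  0. ]
70 [-3.3 -5.7  0.1]
90 [-5.  -4.3  0.1]
turn [-0.36  0.34 -0.23]
```

Request:
step_arm --steps '[{"x": 0.006, "y": -0.001, "z": -0.001, "ax": -0.4, "ay": 0.3, "az": -0.2, "claw": 0.005}, {"x": 0.004, "y": -0.004, "z": 0, "ax": 0, "ay": 0, "az": 0, "claw": 0.005}, {"x": 0.002, "y": -0.006, "z": 0, "ax": 0, "ay": 0, "az": 0, "claw": 0.005}, {"x": 0, "y": -0.006, "z": 0, "ax": 0, "ay": 0, "az": 0, "claw": 0.005}, {"x": -0.002, "y": -0.006, "z": 0, "ax": 0, "ay": 0, "az": 0, "claw": 0.005}]'

```text
time_s: 8.25
ee_pos: [0.6183, -0.0805, 0.1976]
eef_rot: [3.14, 0.005, 0.75]
force: [2.2, -7.1, 0.2]
grip_width: 0.0157
```

```bash
python3 - <<'E'
from h import *
stir([50,70,90,110,130,150],.019,.075)
E
```

```text
t=8.25 tip in hopper [ 9.6 18.1  6.6] r=20.5 ang=62 F=[ 2.2 -7.1  0.2] rpy=[179.93   0.28  42.98] w=0.0157
50 [ 0.4  4.4 -2.4]
70 [-3.3 -5.7  0. ]
90 [-5.  -4.3  0. ]
110 [-6.2 -2.3  0. ]
130 [-6.6 -0.1  0. ]
150 [-6.2  2.2  0. ]
turn [ 0.07  0.28 -0.02]
```

Request:
step_arm --steps '[{"x": -0.004, "y": 0, "z": -0.002, "ax": 0.1, "ay": 0.3, "az": 0, "claw": 0.005}, {"x": -0.006, "y": -0.001, "z": 0, "ax": 0, "ay": 0, "az": 0, "claw": 0.005}, {"x": -0.006, "y": -0.001, "z": 0, "ax": 0, "ay": 0, "az": 0, "claw": 0.005}, {"x": -0.006, "y": 0.001, "z": 0, "ax": 0, "ay": 0, "az": 0, "claw": 0.005}, {"x": -0.005, "y": 0.003, "z": 0, "ax": 0, "ay": 0, "az": 0, "claw": 0.005}]'

```text
time_s: 8.67
ee_pos: [0.5986, -0.0997, 0.201]
eef_rot: [3.14, -0.007, 0.752]
force: [5.2, 1.1, 1.1]
grip_width: 0.016
```

```bash
python3 - <<'E'
from h import *
stir([150,170,190,210,230,250],.019,.075)
im=snap('w8')
crop(im,170,120,330,270,4,'pics/w8c.png')
E
```

```text
t=8.67 tip in hopper [-12.4   4.3  10. ] r=13.2 ang=161 F=[5.2 1.1 1.1] rpy=[179.89  -0.4   43.07] w=0.0160
150 [-0.9 -6.5  1. ]
170 [-5.1  4.2 -0. ]
190 [-3.4  5.7 -0. ]
210 [-1.2  6.5  0. ]
230 [1.1 6.5 0. ]
250 [3.2 5.7 0. ]
turn [ 0.11 -0.4   0.07]
```

View pics/w8c.png

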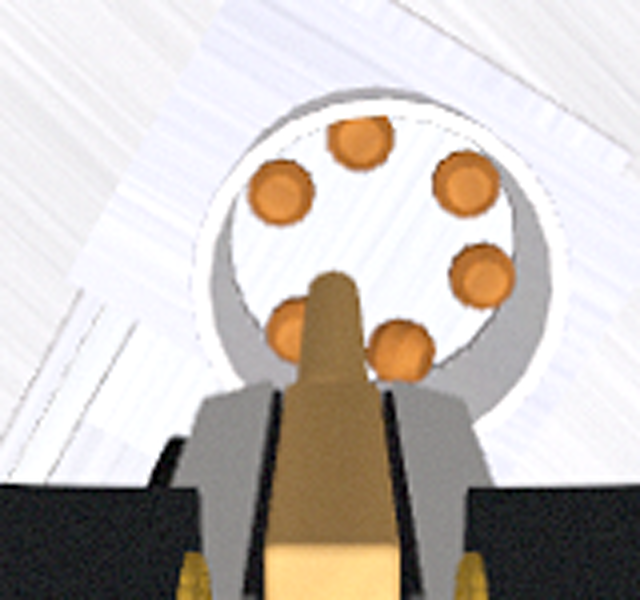

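Request:
step_arm --steps '[{"x": -0.005, "y": 0, "z": 0.001, "ax": 0.1, "ay": -0.4, "az": 0, "claw": 0.005}, {"x": -0.003, "y": 0.006, "z": 0, "ax": 0, "ay": 0, "az": 0, "claw": 0.005}, {"x": -0.001, "y": 0.007, "z": 0, "ax": 0, "ay": 0, "az": 0, "claw": 0.005}, {"x": 0.001, "y": 0.006, "z": 0, "ax": 0, "ay": 0, "az": 0, "claw": 0.005}, {"x": 0.003, "y": 0.005, "z": 0, "ax": 0, "ay": 0, "az": 0, "claw": 0.005}]'

```text
time_s: 9.13
ee_pos: [0.6122, -0.1235, 0.2008]
eef_rot: [-3.14, -0.002, 0.75]
force: [-0.3, 2.5, 0.4]
grip_width: 0.0161
```

```bash
python3 - <<'E'
from h import *
stir([250,270,290,310,330,350],.019,.075)
E
```

```text
t=9.13 tip in hopper [ -5.  -21.9   9.8] r=22.4 ang=-103 F=[-0.3  2.5  0.4] rpy=[-1.7994e+02 -1.4000e-01  4.2950e+01] w=0.0161
250 [ 0.7 -4.2  0.8]
270 [5.  4.3 0. ]
290 [6.2 2.3 0. ]
310 [6.6 0.1 0. ]
330 [ 6.2 -2.2  0. ]
350 [ 5.1 -4.2  0. ]
turn [-0.06 -0.14 -0.05]
```

Request:
step_arm --steps '[{"x": 0.005, "y": 0, "z": 0.001, "ax": 0, "ay": -0.1, "az": 0, "claw": 0.005}, {"x": 0.007, "y": 0.002, "z": 0, "ax": 0, "ay": 0, "az": 0, "claw": 0.005}, {"x": 0.007, "y": 0.001, "z": 0, "ax": 0, "ay": 0, "az": 0, "claw": 0.005}, {"x": 0.007, "y": -0.001, "z": 0, "ax": 0, "ay": 0, "az": 0, "claw": 0.005}, {"x": 0.006, "y": -0.003, "z": 0, "ax": 0, "ay": 0, "az": 0, "claw": 0.005}]'

```text
time_s: 9.55
ee_pos: [0.6337, -0.1012, 0.1989]
eef_rot: [-3.129, 0.01, 0.747]
force: [-5.2, -2.2, 4.0]
grip_width: 0.0157
```

```bash
python3 - <<'E'
from h import *
stir([350,10,30,50,70,90],.019,.075)
E
```

```text
t=9.55 tip in hopper [18.7 -4.3  7.9] r=19.2 ang=-13 F=[-5.2 -2.2  4. ] rpy=[-179.29    0.59   42.83] w=0.0157
350 [ 0.5 -0.8 -1.1]
10 [ 3.3 -5.7  0. ]
30 [ 1.2 -6.5  0.1]
50 [-1.1 -6.5  0.1]
70 [-3.3 -5.7  0.1]
90 [-5.  -4.3  0.1]
turn [-0.71  0.58 -0.18]
```

Request:
step_arm --steps '[{"x": 0.002, "y": -0.006, "z": -0.001, "ax": -0.7, "ay": 0.6, "az": -0.2, "claw": 0.005}, {"x": 0.001, "y": -0.006, "z": 0, "ax": 0, "ay": 0, "az": 0, "claw": 0.005}, {"x": -0.001, "y": -0.006, "z": 0, "ax": 0, "ay": 0, "az": 0, "claw": 0.005}, {"x": -0.003, "y": -0.005, "z": 0, "ax": 0, "ay": 0, "az": 0, "claw": 0.005}, {"x": -0.005, "y": -0.003, "z": 0, "ax": 0, "ay": 0, "az": 0, "claw": 0.005}]'

```text
time_s: 9.97
ee_pos: [0.6111, -0.084, 0.1987]
eef_rot: [3.138, -0.001, 0.753]
force: [0.7, -3.7, 0.2]
grip_width: 0.0159
```

```bash
python3 - <<'E'
from h import *
stir([90,110,130,150],.019,.075)
im=snap('w9')
crop(im,170,120,330,270,4,'pics/w9c.png')
E
```

```text
t=9.97 tip in hopper [ 2.5 16.4  7.7] r=16.6 ang=81 F=[ 0.7 -3.7  0.2] rpy=[ 1.798e+02 -4.000e-02  4.314e+01] w=0.0159
90 [-0.9 -3.5 -1.4]
110 [-6.2 -2.3 -0. ]
130 [-6.6 -0.1 -0. ]
150 [-6.2  2.2  0. ]
turn [ 0.2  -0.04  0.14]
```

View pics/w9c.png

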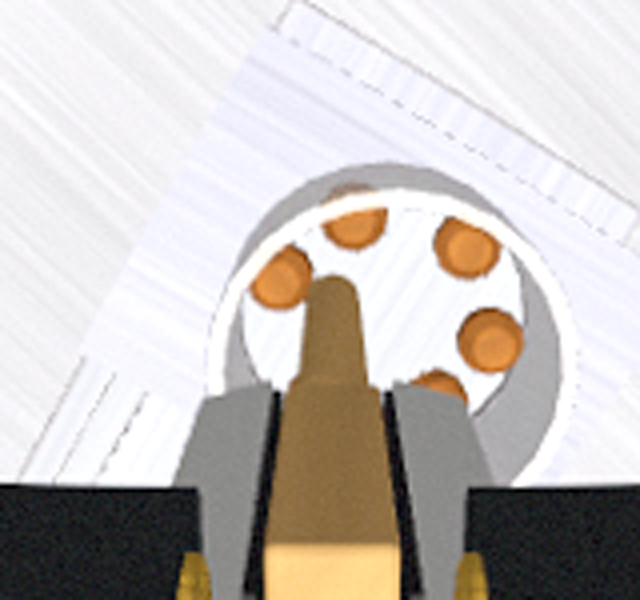

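```bash
cat >> h.py <<'E'
B0=np.array([[.632,-.0902],[.6134,-.0782],[.6318,-.112],[.5931,-.0888],[.6127,-.124],[.592,-.1115]])
def beads(name):
    im,c=lcam(name);hsv=cv2.cvtColor(im,cv2.COLOR_RGB2HSV)
    m=((hsv[...,0]<13)&(hsv[...,1]>140)&(hsv[...,2]>90)).astype(np.uint8);m=cv2.morphologyEx(m,cv2.MORPH_OPEN,np.ones((3,3)))
    n,l,st,ce=cv2.connectedComponentsWithStats(m)
    for i in range(1,n):
        P=onz(c,*ce[i],.082)
        q=P[:2]-[.6125,-.1008]
        if st[i][4]>40 and np.hypot(*q)<.05: print('bead',st[i][4],ce[i].round(0),'r',round(np.hypot(*q)*1e3,1),'ang',round(np.degrees(np.arctan2(q[1],q[0]))-12.5),'near orig',(np.linalg.norm(B0-P[:2],axis=1).min()*1e3).round(1))
E
python3 - <<'E'
from h import *
q=B0-[.6125,-.1008];print((np.degrees(np.arctan2(q[:,1],q[:,0]))-12.5).round())
for n in ['w5','w7','w8','w9']: print(n);beads(n)
E
```

```text
[  16.   75.  -43.  136. -102. -165.]
w5
w7
w8
w9
```

```bash
sed -i "s/<13)&(hsv\[...,1\]>140)&(hsv\[...,2\]>90)/<20)\&(hsv[...,1]>150)\&(hsv[...,2]>100)/" h.py
python3 - <<'E'
from h import *
im,c=lcam('w9');h=cv2.cvtColor(im,cv2.COLOR_RGB2HSV);print(h[int(205),292],h[181,286],h[200,255],h[225,253])
for n in ['w5','w7','w8','w9']: print(n);beads(n)
E
```

```text
[ 15 173 133] [ 15 173 137] [ 18 136  90] [ 18 136  86]
w5
bead 108 [253. 115.] r 22.2 ang 16 near orig 0.1
bead 105 [237. 119.] r 22.3 ang 76 near orig 0.4
bead 107 [265. 126.] r 22.3 ang -43 near orig 0.1
bead 106 [232. 135.] r 23.0 ang 136 near orig 0.2
bead 106 [262. 142.] r 23.2 ang -101 near orig 0.3
bead 105 [244. 147.] r 23.2 ang -165 near orig 0.2
w7
bead 192 [244. 152.] r 23.0 ang 17 near orig 0.8
bead 183 [217. 155.] r 29.6 ang 80 near orig 7.2
bead 182 [260. 166.] r 22.7 ang -40 near orig 0.9
bead 153 [265. 185.] r 29.0 ang -85 near orig 9.6
bead 173 [219. 190.] r 27.1 ang 160 near orig 11.1
bead 59 [242. 198.] r 26.3 ang -143 near orig 10.0
w8
bead 160 [260. 155.] r 28.4 ang 39 near orig 11.6
bead 192 [286. 166.] r 28.5 ang -22 near orig 11.1
bead 186 [240. 168.] r 28.6 ang 89 near orig 8.5
bead 181 [290. 189.] r 28.2 ang -73 near orig 13.6
bead 101 [241. 202.] r 31.0 ang 163 near orig 15.0
bead 163 [270. 208.] r 27.8 ang -136 near orig 13.7
w9
bead 95 [259. 177.] r 26.5 ang 48 near orig 12.3
bead 160 [286. 182.] r 28.2 ang -14 near orig 13.8
bead 147 [241. 190.] r 29.0 ang 97 near orig 11.4
bead 175 [292. 205.] r 27.3 ang -69 near orig 12.3
```

Request:
step_arm --steps '[{"x": 0, "y": 0.005, "z": -0.01, "ax": 0, "ay": 0, "az": 0, "claw": 0.005}, {"x": 0, "y": 0.003, "z": -0.025, "ax": 0, "ay": 0, "az": 0, "claw": 0.005}, {"x": 0, "y": 0, "z": -0.035, "ax": 0, "ay": 0, "az": 0, "claw": 0.005}, {"x": 0, "y": 0, "z": -0.025, "ax": 0, "ay": 0, "az": 0, "claw": 0.005}]'

```text
time_s: 10.35
ee_pos: [0.6134, -0.0912, 0.2937]
eef_rot: [-3.136, 0.004, 0.752]
force: [0.7, 0.3, 0.4]
grip_width: 0.0161
```

```bash
python3 - <<'E'
from h import *
delta([.541,.3245,.29],43)
snap('w10')
E
```

```text
t=10.35 tcp=[ 0.6134 -0.0912  0.2937] rpy=[-179.67    0.24   43.06] F=[0.7 0.3 0.4] w=0.0161 d_tool(mm)=[ 230.9 -353.1    4.7] turn=[-0.33  0.24  0.06]
```

View pics/w10.png

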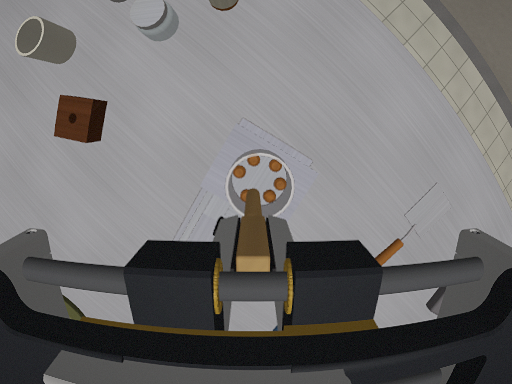

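Request:
step_arm --steps '[{"x": 0.02, "y": -0.032, "z": 0, "ax": -0.3, "ay": 0.2, "az": 0, "claw": 0.005}, {"x": 0.021, "y": -0.032, "z": 0, "ax": 0, "ay": 0, "az": 0, "claw": 0.005}, {"x": 0.021, "y": -0.032, "z": 0, "ax": 0, "ay": 0, "az": 0, "claw": 0.005}, {"x": 0.021, "y": -0.032, "z": 0, "ax": 0, "ay": 0, "az": 0, "claw": 0.005}, {"x": 0.021, "y": -0.032, "z": 0, "ax": 0, "ay": 0, "az": 0, "claw": 0.005}]'

```text
time_s: 10.82
ee_pos: [0.5825, 0.0945, 0.3038]
eef_rot: [3.132, -0.009, 0.739]
force: [0.7, -0.5, 0.2]
grip_width: 0.016
```

Request:
step_arm --steps '[{"x": 0.021, "y": -0.032, "z": 0, "ax": 0, "ay": 0, "az": 0, "claw": 0.005}, {"x": 0.021, "y": -0.032, "z": 0, "ax": 0, "ay": 0, "az": 0, "claw": 0.005}, {"x": 0.021, "y": -0.032, "z": 0, "ax": 0, "ay": 0, "az": 0, "claw": 0.005}, {"x": 0.02, "y": -0.03, "z": 0, "ax": 0, "ay": 0, "az": 0, "claw": 0.005}, {"x": 0, "y": 0, "z": 0, "ax": 0, "ay": 0, "az": 0, "claw": 0.005}]'

```text
time_s: 11.23
ee_pos: [0.5559, 0.255, 0.3068]
eef_rot: [3.134, -0.012, 0.741]
force: [-0.2, 0.3, -0.2]
grip_width: 0.0154
```

```bash
python3 - <<'E'
from h import *
delta([.541,.3245,.29],43)
snap('w11')
E
```

```text
t=11.23 tcp=[0.5559 0.255  0.3068] rpy=[179.55  -0.71  42.48] F=[-0.2  0.3 -0.2] w=0.0154 d_tool(mm)=[ 35.7 -61.4  16.7] turn=[ 0.45 -0.71 -0.52]
```

View pics/w11.png

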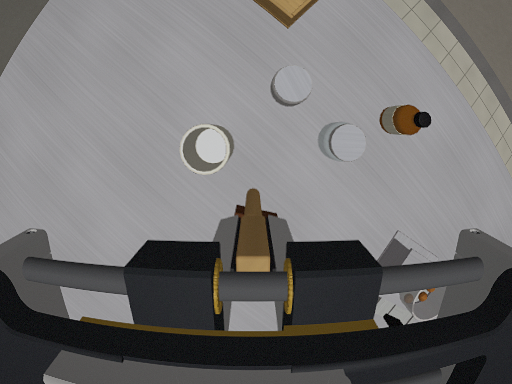

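```bash
python3 - <<'E'
from h import *
im,c=lcam('w11')
P=onz(c,205,149,.1);print(P)
# rim edges
for q in [(180,149),(230,149),(205,125),(205,173)]: print(onz(c,*q,.1))
xh=np.array([np.cos(np.radians(43)),np.sin(np.radians(43)),0])
T=P-.0137*xh;T[2]=.29;print(T);delta(T,43)
E
```

```text
[0.54279263 0.32692722 0.1       ]
[0.52057472 0.35225824 0.1       ]
[0.56465673 0.30240903 0.1       ]
[0.56630963 0.34781434 0.1       ]
[0.51883449 0.30601783 0.1       ]
[0.53277309 0.31758385 0.29      ]
t=11.28 tcp=[0.5566 0.2528 0.3069] rpy=[179.51  -0.7   42.45] F=[-0.4  0.4 -1.2] w=0.0161 d_tool(mm)=[ 25.9 -64.   16.7] turn=[ 0.49 -0.7  -0.56]
```

Request:
step_arm --steps '[{"x": 0.007, "y": -0.02, "z": 0, "ax": 0.5, "ay": 4, "az": -0.5, "claw": 0.005}, {"x": 0.007, "y": -0.02, "z": 0, "ax": 0, "ay": 3, "az": 0, "claw": 0.005}, {"x": 0.006, "y": -0.018, "z": 0, "ax": 0, "ay": 3, "az": 0, "claw": 0.005}, {"x": 0.002, "y": -0.006, "z": 0, "ax": 0, "ay": 0, "az": 0, "claw": 0.005}, {"x": 0, "y": 0, "z": 0, "ax": 0, "ay": 0, "az": 0, "claw": 0.005}]'

```text
time_s: 11.7
ee_pos: [0.5306, 0.3129, 0.3099]
eef_rot: [-3.141, -0.193, 0.747]
force: [0.5, -0.6, -0.6]
grip_width: 0.016
```

```bash
cat >> h.py <<'E'
CR=np.array([.5425,.3265])
def rodcrock(L=.125):
    o=ctrl.get_obs();Rt=R.from_euler('xyz',o['eef_rot'])
    t=o['ee_pos']+Rt.apply([0,0,L]);h=(.1-t[2]); ax=Rt.apply([0,0,-1.]);rim=t+ax*h/ax[2]
    Ry=R.from_euler('z',43,degrees=True)
    print(f"t={o['time_s']:.2f} tcp {o['ee_pos'].round(4)} rpy {np.degrees(o['eef_rot']).round(1)} F {o['force'].round(1)} w {o['grip_width']:.4f}")
    for n,p in (('tip',t),('rim',rim)):
        q=Ry.inv().apply(p-[*CR,0])*1e3; print(n,'rel crock: along x43 %.1f, along tool y %.1f, z %.1f'%(q[0],-q[1],q[2]))
    print('want tip(8,0): tool shift horiz',(Rt.inv().apply(np.array([*CR,t[2]])+Ry.apply([.008,0,0])-t)*1e3).round(1), 'down-dir in tool',Rt.inv().apply([0,0,-1]).round(3))
E
python3 - <<'E'
from h import *
rodcrock()
E
```

```text
t=11.70 tcp [0.5306 0.3129 0.3099] rpy [-180.   -11.    42.8] F [ 0.5 -0.6 -0.6] w 0.0160
tip rel crock: along x43 5.9, along tool y 1.8, z 187.2
rim rel crock: along x43 23.0, along tool y 1.9, z 100.0
want tip(8,0): tool shift horiz [ 2.  -1.9  0.4] down-dir in tool [-0.192  0.     0.981]
```

Request:
step_arm --steps '[{"x": -0.003, "y": -0.002, "z": 0.024, "ax": 0, "ay": 0, "az": 0, "claw": 0.005}, {"x": -0.005, "y": 0, "z": 0.025, "ax": 0, "ay": 0, "az": 0, "claw": 0.005}, {"x": -0.005, "y": 0, "z": 0.025, "ax": 0, "ay": 0, "az": 0, "claw": 0.005}, {"x": 0, "y": 0, "z": 0, "ax": 0, "ay": 0, "az": 0, "claw": 0.005}]'

```text
time_s: 12.03
ee_pos: [0.5337, 0.3109, 0.235]
eef_rot: [3.139, -0.19, 0.744]
force: [-0.1, 0.8, -0.9]
grip_width: 0.016
```

```bash
python3 - <<'E'
from h import *
rodcrock();snap('w12')
E
```

```text
t=12.03 tcp [0.5337 0.3109 0.235 ] rpy [179.9 -10.9  42.6] F [-0.1  0.8 -0.9] w 0.0160
tip rel crock: along x43 6.6, along tool y 5.9, z 112.2
rim rel crock: along x43 9.0, along tool y 5.9, z 100.0
want tip(8,0): tool shift horiz [ 1.3 -5.9  0.2] down-dir in tool [-0.189 -0.003  0.982]
```

View pics/w12.png

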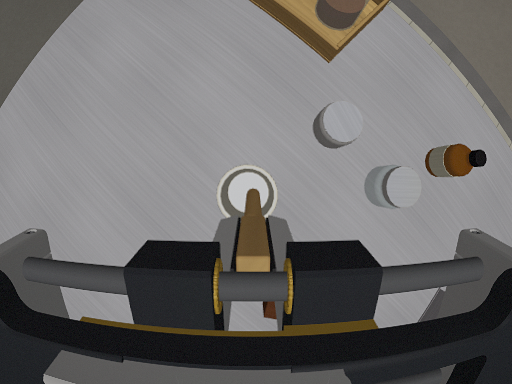

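Request:
step_arm --steps '[{"x": 0.001, "y": -0.006, "z": 0, "ax": 0, "ay": 0, "az": 0, "claw": 0.005}, {"x": -0.004, "y": 0, "z": 0.02, "ax": 0, "ay": 0, "az": 0, "claw": 0.005}, {"x": -0.004, "y": 0, "z": 0.02, "ax": 0, "ay": 0, "az": 0, "claw": 0.005}, {"x": -0.004, "y": 0, "z": 0.02, "ax": 0, "ay": 0, "az": 0, "claw": 0.005}, {"x": 0, "y": 0, "z": 0, "ax": 0, "ay": 0, "az": 0, "claw": 0.005}]'

```text
time_s: 12.5
ee_pos: [0.5358, 0.3162, 0.1855]
eef_rot: [3.134, -0.202, 0.742]
force: [0.4, -0.3, -0.5]
grip_width: 0.0159
```

```bash
python3 - <<'E'
from h import *
rodcrock()
E
```

```text
t=12.50 tcp [0.5358 0.3162 0.1855] rpy [179.6 -11.6  42.5] F [ 0.4 -0.3 -0.5] w 0.0159
tip rel crock: along x43 13.1, along tool y 4.1, z 63.0
rim rel crock: along x43 5.5, along tool y 3.8, z 100.0
want tip(8,0): tool shift horiz [-5.  -4.1 -1.1] down-dir in tool [-0.201 -0.007  0.98 ]
```

Request:
step_arm --steps '[{"x": -0.005, "y": -0.004, "z": 0, "ax": 0, "ay": 0, "az": 0, "claw": 0.005}, {"x": -0.004, "y": 0, "z": 0.018, "ax": 0, "ay": 0, "az": 0, "claw": 0.005}, {"x": -0.004, "y": 0, "z": 0.018, "ax": 0, "ay": 0, "az": 0, "claw": 0.005}, {"x": -0.001, "y": 0, "z": 0.005, "ax": 0, "ay": 0, "az": 0, "claw": 0.005}, {"x": 0, "y": 0, "z": 0, "ax": 0, "ay": 0, "az": 0, "claw": 0.005}]'

```text
time_s: 12.92
ee_pos: [0.5318, 0.317, 0.1525]
eef_rot: [3.131, -0.213, 0.743]
force: [0.0, -0.4, 0.6]
grip_width: 0.0161
```

```bash
python3 - <<'E'
from h import *
rodcrock()
E
```

```text
t=12.92 tcp [0.5318 0.317  0.1525] rpy [179.4 -12.2  42.5] F [ 0.  -0.4  0.6] w 0.0161
tip rel crock: along x43 12.0, along tool y 1.2, z 30.4
rim rel crock: along x43 -3.0, along tool y 0.3, z 100.0
want tip(8,0): tool shift horiz [-4.  -1.2 -0.9] down-dir in tool [-0.211 -0.011  0.977]
```

Request:
step_arm --steps '[{"x": -0.006, "y": -0.001, "z": 0.01, "ax": 0, "ay": 0, "az": 0, "claw": 0.005}, {"x": -0.002, "y": 0, "z": 0.008, "ax": 0, "ay": 0, "az": 0, "claw": 0.005}, {"x": -0.001, "y": 0, "z": 0.003, "ax": 0, "ay": 0, "az": 0, "claw": 0.005}, {"x": 0, "y": 0, "z": 0, "ax": 0, "ay": 0, "az": 0, "claw": 0.005}]'

```text
time_s: 13.25
ee_pos: [0.5289, 0.3152, 0.1331]
eef_rot: [3.129, -0.218, 0.743]
force: [-0.2, -0.4, -0.5]
grip_width: 0.016
```

```bash
python3 - <<'E'
from h import *
rodcrock()
E
```

```text
t=13.25 tcp [0.5289 0.3152 0.1331] rpy [179.3 -12.5  42.6] F [-0.2 -0.4 -0.5] w 0.0160
tip rel crock: along x43 9.4, along tool y 0.8, z 11.0
rim rel crock: along x43 -10.3, along tool y -0.5, z 100.0
want tip(8,0): tool shift horiz [-1.4 -0.8 -0.3] down-dir in tool [-0.217 -0.012  0.976]
```

Request:
step_arm --steps '[{"x": 0, "y": 0, "z": 0.001, "ax": 0, "ay": 0, "az": 0, "claw": 0.03}, {"x": 0, "y": 0, "z": 0, "ax": 0, "ay": 0, "az": 0, "claw": 0.06}, {"x": 0, "y": 0, "z": 0, "ax": 0, "ay": 0, "az": 0, "claw": 0.094}, {"x": 0, "y": 0, "z": 0, "ax": 0, "ay": 0, "az": 0, "claw": 0.094}, {"x": 0, "y": 0, "z": 0, "ax": 0, "ay": 0, "az": 0, "claw": 0.094}]'

```text
time_s: 13.67
ee_pos: [0.5297, 0.3156, 0.1333]
eef_rot: [3.129, -0.22, 0.743]
force: [-0.3, -0.1, 0.3]
grip_width: 0.046
```

```bash
python3 - <<'E'
from h import *
rodcrock();snap('w13')
E
```

```text
t=13.67 tcp [0.5297 0.3156 0.1333] rpy [179.3 -12.6  42.6] F [-0.3 -0.1  0.3] w 0.0460
tip rel crock: along x43 10.5, along tool y 1.1, z 11.4
rim rel crock: along x43 -9.3, along tool y -0.3, z 100.0
want tip(8,0): tool shift horiz [-2.4 -1.  -0.6] down-dir in tool [-0.218 -0.013  0.976]
```

View pics/w13.png

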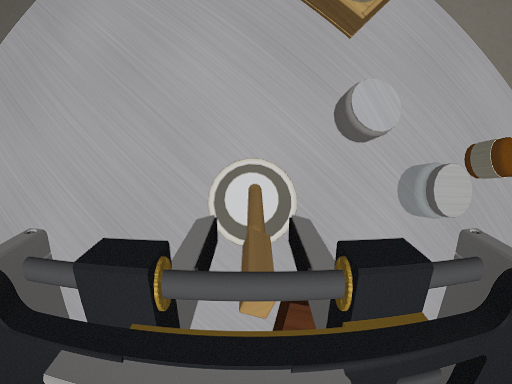

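Request:
step_arm --steps '[{"x": 0, "y": 0, "z": 0, "ax": 0, "ay": 0, "az": 0, "claw": 0.094}, {"x": 0, "y": 0, "z": 0, "ax": 0, "ay": 0, "az": 0, "claw": 0.094}, {"x": 0, "y": 0, "z": 0, "ax": 0, "ay": 0, "az": 0, "claw": 0.094}, {"x": 0, "y": 0, "z": 0, "ax": 0, "ay": 0, "az": 0, "claw": 0.094}, {"x": 0.001, "y": 0, "z": -0.008, "ax": 0, "ay": 0, "az": 0, "claw": 0.094}]'

```text
time_s: 14.13
ee_pos: [0.5286, 0.3149, 0.1404]
eef_rot: [3.129, -0.218, 0.743]
force: [-0.1, -0.1, -0.6]
grip_width: 0.0829
```

```bash
python3 - <<'E'
from h import *
rodcrock();snap('w14')
im,_=vision.camera('side');crop(im,200,200,340,350,4,'pics/s14.png')
E
```

```text
t=14.13 tcp [0.5286 0.3149 0.1404] rpy [179.3 -12.5  42.6] F [-0.1 -0.1 -0.6] w 0.0829
tip rel crock: along x43 8.9, along tool y 0.7, z 18.4
rim rel crock: along x43 -9.1, along tool y -0.5, z 100.0
want tip(8,0): tool shift horiz [-0.9 -0.7 -0.2] down-dir in tool [-0.216 -0.012  0.976]
```

View pics/w14.png

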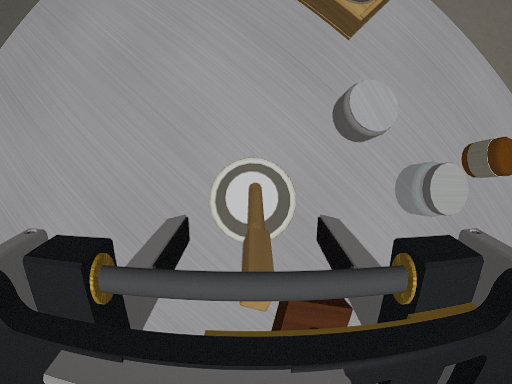

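View pics/s14.png

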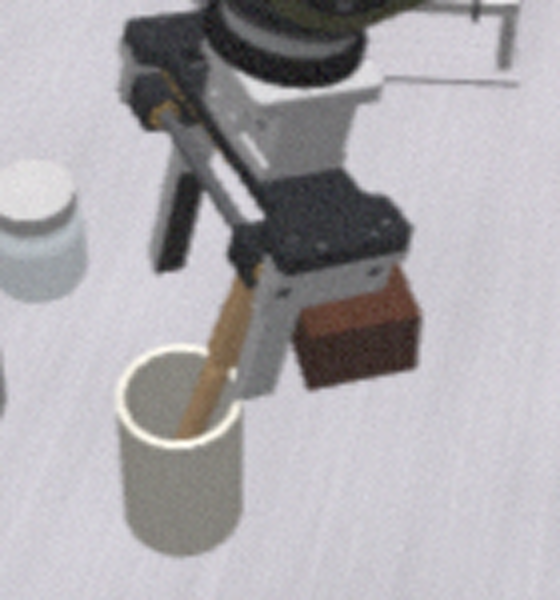

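Request:
step_arm --steps '[{"x": 0.003, "y": 0, "z": -0.015, "ax": 0, "ay": 0, "az": 0, "claw": 0.094}, {"x": 0.005, "y": 0, "z": -0.025, "ax": 0, "ay": 0, "az": 0, "claw": 0.094}, {"x": 0.007, "y": 0, "z": -0.035, "ax": 0, "ay": 0, "az": 0, "claw": 0.094}, {"x": 0.008, "y": 0, "z": -0.039, "ax": 0, "ay": 0, "az": 0, "claw": 0.094}, {"x": 0.008, "y": 0, "z": -0.039, "ax": 0, "ay": 0, "az": 0, "claw": 0.094}]'

```text
time_s: 14.65
ee_pos: [0.523, 0.3132, 0.2967]
eef_rot: [3.132, -0.208, 0.742]
force: [0.3, 0.7, 0.0]
grip_width: 0.0942
```

```bash
python3 - <<'E'
from h import *
rodcrock()
im,_=vision.camera('side');crop(im,200,150,340,350,3,'pics/s15.png')
delta([.53,-.12,.25],12.5)
print(ctrl.get_obs()['qpos'])
E
```

```text
t=14.65 tcp [0.523  0.3132 0.2967] rpy [179.4 -11.9  42.5] F [0.3 0.7 0. ] w 0.0942
tip rel crock: along x43 2.5, along tool y -2.2, z 174.4
rim rel crock: along x43 18.2, along tool y -1.3, z 100.0
want tip(8,0): tool shift horiz [5.4 2.1 1.2] down-dir in tool [-0.206 -0.009  0.978]
t=14.70 tcp=[0.5245 0.3141 0.3063] rpy=[179.26 -12.58  42.57] F=[ 1.4 -0.4  7.4] w=0.0941 d_tool(mm)=[-295.   323.5   -3.9] turn=[ -2.57 -12.48  29.86]
[0.45802476 0.25420425 1.36231075 0.05043109 1.31091321 1.27959815]
```

View pics/s15.png

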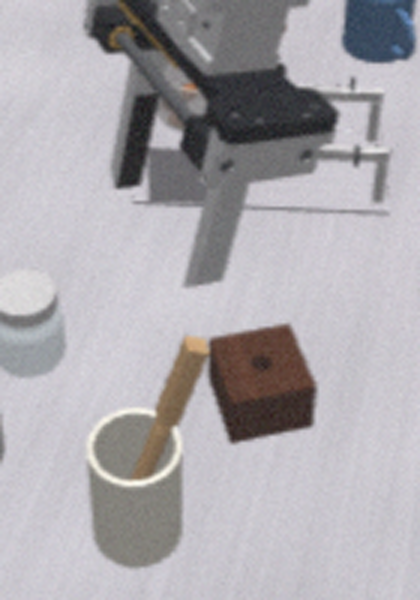

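Request:
step_arm --steps '[{"x": -0.02, "y": 0.022, "z": -0.004, "ax": -1, "ay": -3, "az": -5, "claw": 0.094}, {"x": -0.027, "y": 0.024, "z": -0.003, "ax": -1, "ay": -3, "az": -6, "claw": 0.094}, {"x": -0.029, "y": 0.021, "z": -0.002, "ax": -1, "ay": -3, "az": -6, "claw": 0.094}, {"x": -0.031, "y": 0.018, "z": 0, "ax": 0, "ay": -3, "az": -6, "claw": 0.094}, {"x": -0.032, "y": 0.015, "z": 0, "ax": 0, "ay": 0, "az": -6.5, "claw": 0.094}]'

```text
time_s: 15.12
ee_pos: [0.5225, 0.1402, 0.315]
eef_rot: [3.034, 0.035, 1.265]
force: [0.9, -0.4, -0.6]
grip_width: 0.0942
```

```bash
python3 - <<'E'
from h import *
delta([.535,-.115,.25],102.5)
E
```

```text
t=15.12 tcp=[0.5225 0.1402 0.315 ] rpy=[173.84   1.98  72.5 ] F=[ 0.9 -0.4 -0.6] w=0.0942 d_tool(mm)=[-237.2   80.3   82.3] turn=[  5.5    3.55 -29.86]
```

Request:
step_arm --steps '[{"x": -0.034, "y": 0.012, "z": 0.003, "ax": 1.8, "ay": 1.2, "az": -5, "claw": 0.094}, {"x": -0.035, "y": 0.01, "z": 0.004, "ax": 1.8, "ay": 1.2, "az": -5, "claw": 0.094}, {"x": -0.036, "y": 0.006, "z": 0.004, "ax": 1.8, "ay": 1.2, "az": -5, "claw": 0.094}, {"x": -0.036, "y": 0.002, "z": 0.004, "ax": 0, "ay": 0, "az": -5, "claw": 0.094}, {"x": -0.036, "y": 0, "z": 0.004, "ax": 0, "ay": 0, "az": -5, "claw": 0.094}]'

```text
time_s: 15.53
ee_pos: [0.5315, -0.0476, 0.3014]
eef_rot: [3.126, -0.014, 1.733]
force: [0.8, -0.0, 0.0]
grip_width: 0.0941
```

```bash
python3 - <<'E'
from h import *
delta([.535,-.115,.25],102.5)
E
```

```text
t=15.53 tcp=[ 0.5315 -0.0476  0.3014] rpy=[179.08  -0.82  99.29] F=[ 0.8 -0.   0. ] w=0.0941 d_tool(mm)=[-67.8  -8.2  50.4] turn=[ 0.94 -0.79 -3.22]
```

Request:
step_arm --steps '[{"x": -0.03, "y": -0.004, "z": 0.012, "ax": 0.9, "ay": -0.8, "az": -3, "claw": 0.06}, {"x": -0.026, "y": -0.004, "z": 0.015, "ax": 0, "ay": 0, "az": 0, "claw": 0.05}, {"x": -0.008, "y": 0, "z": 0.015, "ax": 0, "ay": 0, "az": 0, "claw": 0.045}, {"x": 0, "y": 0, "z": 0, "ax": 0, "ay": 0, "az": 0, "claw": 0.045}]'

```text
time_s: 15.87
ee_pos: [0.5353, -0.1219, 0.257]
eef_rot: [3.14, 0.002, 1.788]
force: [-0.1, -0.5, -0.5]
grip_width: 0.0709
```

```bash
python3 - <<'E'
from h import *
delta([.535,-.115,.25],102.5)
im=snap('w16');crop(im,160,80,340,260,3.3,'pics/w16c.png')
E
```

```text
t=15.87 tcp=[ 0.5353 -0.1219  0.257 ] rpy=[1.7992e+02 1.2000e-01 1.0243e+02] F=[-0.1 -0.5 -0.5] w=0.0709 d_tool(mm)=[6.8 1.2 7. ] turn=[ 0.08  0.12 -0.07]
```

View pics/w16.png

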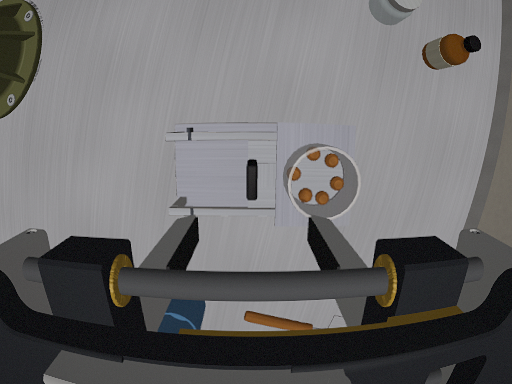

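View pics/w16c.png

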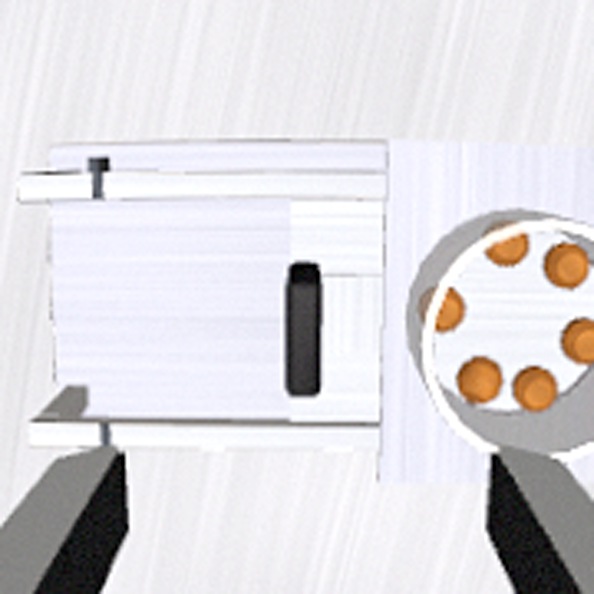

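```bash
python3 - <<'E'
from h import *
im,c=lcam('w16')
f=lambda u,v:(u/3.3+160,v/3.3+80)
for n,q,z in [('hc',(304,339),.121),('hl',(288,339),.121),('hr',(321,339),.121),('top',(304,282),.121),('bot',(304,396),.121),('fin1',(98,180),.078),('fin2',(106,432),.078)]: print(n,onz(c,*f(*q),z).round(4))
h=onz(c,*f(304,339),.121);m=(onz(c,*f(98,180),.078)+onz(c,*f(106,432),.078))/2
print('h-hop',h[:2]-[.6125,-.1008],'mark-h',m-h,np.linalg.norm((m-h)[:2]))
delta([h[0],h[1],.085],102.5)
E
```

```text
hc [ 0.5343 -0.117   0.121 ]
hl [ 0.5292 -0.1182  0.121 ]
hr [ 0.5397 -0.1158  0.121 ]
top [ 0.5303 -0.0987  0.121 ]
bot [ 0.5384 -0.1358  0.121 ]
fin1 [ 0.4493 -0.083   0.078 ]
fin2 [ 0.4694 -0.1772  0.078 ]
h-hop [-0.07818215 -0.01623612] mark-h [-0.07497041 -0.0130674  -0.043     ] 0.07610071388770859
t=15.92 tcp=[ 0.5356 -0.1213  0.2587] rpy=[1.7984e+02 1.6000e-01 1.0244e+02] F=[-0.2 -0.3 -0.1] w=0.0668 d_tool(mm)=[  4.9  -0.8 173.7] turn=[ 0.16  0.16 -0.06]
```

Request:
step_arm --steps '[{"x": 0.005, "y": -0.001, "z": 0.025, "ax": 0, "ay": 0, "az": 0, "claw": 0.034}, {"x": 0, "y": 0, "z": 0.035, "ax": 0, "ay": 0, "az": 0, "claw": 0.034}, {"x": 0, "y": 0, "z": 0.035, "ax": 0, "ay": 0, "az": 0, "claw": 0.034}, {"x": 0, "y": 0, "z": 0.02, "ax": 0, "ay": 0, "az": 0, "claw": 0.034}, {"x": 0, "y": 0, "z": 0, "ax": 0, "ay": 0, "az": 0, "claw": 0.034}]'

```text
time_s: 16.33
ee_pos: [0.5371, -0.113, 0.1472]
eef_rot: [3.128, 0.008, 1.79]
force: [-0.7, 0.4, -0.3]
grip_width: 0.0353
```

```bash
python3 - <<'E'
from h import *
delta([.5343,-.117,.087],102.5)
im=snap('w17');crop(im,160,80,340,260,3.3,'pics/w17c.png')
E
```

```text
t=16.33 tcp=[ 0.5371 -0.113   0.1472] rpy=[179.2    0.45 102.56] F=[-0.7  0.4 -0.3] w=0.0353 d_tool(mm)=[-2.8 -4.4 60.2] turn=[0.8  0.44 0.06]
```

View pics/w17c.png

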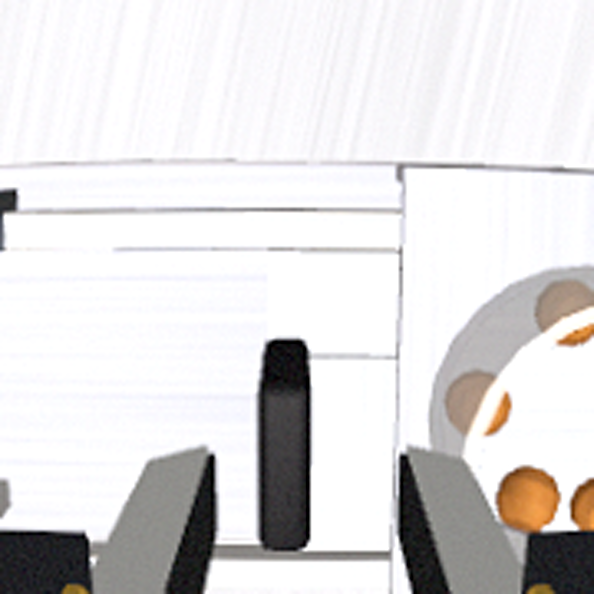

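Request:
step_arm --steps '[{"x": -0.003, "y": -0.004, "z": 0.006, "ax": 0.8, "ay": 0.4, "az": 0, "claw": 0.034}, {"x": 0, "y": 0, "z": 0.01, "ax": 0, "ay": 0, "az": 0, "claw": 0.034}, {"x": 0, "y": 0, "z": 0, "ax": 0, "ay": 0, "az": 0, "claw": 0.034}]'

```text
time_s: 16.63
ee_pos: [0.5366, -0.1164, 0.1376]
eef_rot: [3.135, 0.004, 1.792]
force: [0.3, 0.1, 0.4]
grip_width: 0.034
```

```bash
python3 - <<'E'
from h import *
delta([.5343,-.117,.087],102.5)
E
```

```text
t=16.63 tcp=[ 0.5366 -0.1164  0.1376] rpy=[179.62   0.25 102.67] F=[0.3 0.1 0.4] w=0.0340 d_tool(mm)=[ 0.2 -2.7 50.5] turn=[0.38 0.24 0.17]
```

Request:
step_arm --steps '[{"x": 0, "y": -0.003, "z": 0.01, "ax": 0.3, "ay": 0.2, "az": 0, "claw": 0.034}, {"x": 0, "y": 0, "z": 0.013, "ax": 0, "ay": 0, "az": 0, "claw": 0.034}, {"x": 0, "y": 0, "z": 0.012, "ax": 0, "ay": 0, "az": 0, "claw": 0.034}, {"x": 0, "y": 0, "z": 0, "ax": 0, "ay": 0, "az": 0, "claw": 0.034}]'

```text
time_s: 16.97
ee_pos: [0.5349, -0.1177, 0.1033]
eef_rot: [3.136, 0.003, 1.792]
force: [0.2, 0.2, 0.9]
grip_width: 0.0338
```

```bash
python3 - <<'E'
from h import *
delta([.5343,-.117,.087],102.5)
im=snap('w18');crop(im,160,80,340,260,3.3,'pics/w18c.png')
E
```

```text
t=16.97 tcp=[ 0.5349 -0.1177  0.1033] rpy=[1.7968e+02 1.6000e-01 1.0266e+02] F=[0.2 0.2 0.9] w=0.0338 d_tool(mm)=[ 0.9 -0.5 16.3] turn=[0.32 0.16 0.16]
```

View pics/w18c.png

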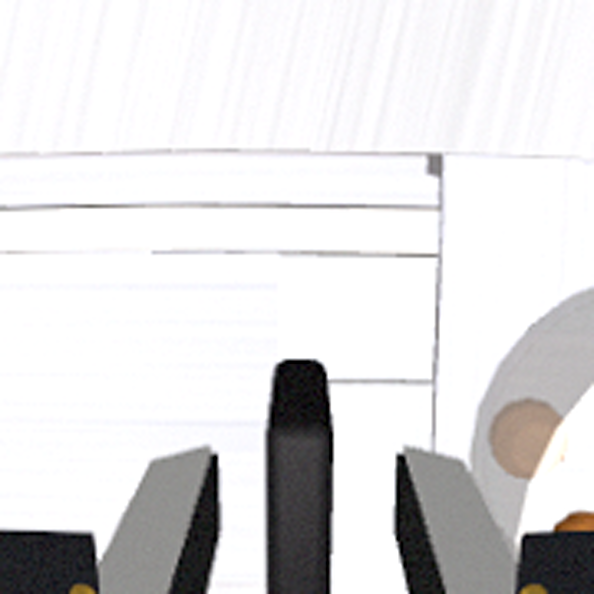

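Request:
step_arm --steps '[{"x": 0, "y": -0.001, "z": 0.008, "ax": 0.3, "ay": 0.2, "az": 0, "claw": 0.034}, {"x": 0, "y": 0, "z": 0.007, "ax": 0, "ay": 0, "az": 0, "claw": 0.034}, {"x": 0, "y": 0, "z": 0, "ax": 0, "ay": 0, "az": 0, "claw": 0.02}, {"x": 0, "y": 0, "z": 0, "ax": 0, "ay": 0, "az": 0, "claw": 0.002}, {"x": 0, "y": 0, "z": 0, "ax": 0, "ay": 0, "az": 0, "claw": 0.002}]' --grip_force 40

```text
time_s: 17.43
ee_pos: [0.5351, -0.1185, 0.0899]
eef_rot: [3.139, 0.001, 1.792]
force: [-0.2, 0.3, 0.9]
grip_width: 0.0175
```

Request:
step_arm --steps '[{"x": 0, "y": 0, "z": 0, "ax": 0, "ay": 0, "az": 0, "claw": 0.002}, {"x": 0, "y": 0, "z": 0, "ax": 0, "ay": 0, "az": 0, "claw": 0.002}]'

```text
time_s: 17.6
ee_pos: [0.5334, -0.1189, 0.09]
eef_rot: [-3.14, -0.0, 1.791]
force: [2.9, 0.8, -4.4]
grip_width: 0.0118
```

```bash
python3 - <<'E'
from h import *
delta([.5343,-.117,.087],102.5)
im=snap('w19');im,_=vision.camera('side');crop(im,220,130,360,230,5,'pics/s19.png')
E
```

```text
t=17.60 tcp=[ 0.5334 -0.1189  0.09  ] rpy=[-179.9    -0.    102.62] F=[ 2.9  0.8 -4.4] w=0.0118 d_tool(mm)=[1.6 1.3 3. ] turn=[-0.1  -0.    0.12]
```

View pics/w19.png

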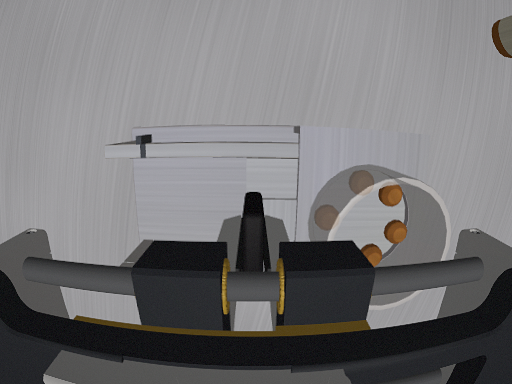

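View pics/s19.png

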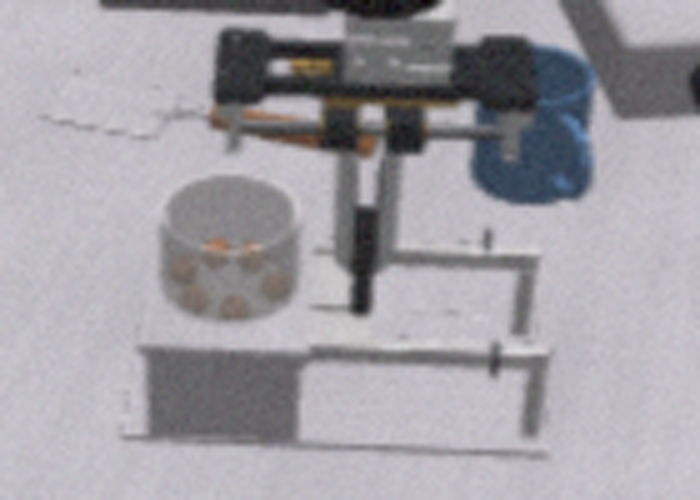

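Request:
step_arm --steps '[{"x": 0, "y": -0.01, "z": 0, "ax": 0, "ay": 0, "az": 0, "claw": 0.002}, {"x": 0, "y": -0.014, "z": 0, "ax": 0, "ay": 0, "az": 0, "claw": 0.002}, {"x": 0, "y": -0.014, "z": 0, "ax": 0, "ay": 0, "az": 0, "claw": 0.002}, {"x": 0, "y": -0.01, "z": 0, "ax": 0, "ay": 0, "az": 0, "claw": 0.002}, {"x": 0, "y": 0, "z": 0, "ax": 0, "ay": 0, "az": 0, "claw": 0.002}]'

```text
time_s: 18.12
ee_pos: [0.4881, -0.1285, 0.09]
eef_rot: [3.136, 0.001, 1.791]
force: [7.1, 1.8, -10.1]
grip_width: 0.0115
```

```bash
cat >> h.py <<'E'
def gate():
    o=ctrl.get_obs();u=-np.array([np.cos(np.radians(12.5)),np.sin(np.radians(12.5))])
    d=o['ee_pos'][:2]-[.5344,-.1178]
    print('gate est mm',(d@u*1e3).round(1),'side',((d[0]*u[1]-d[1]*u[0])*1e3).round(1));
    delta([*(np.array([.5344,-.1178])+.078*u),.09],102.6)
E
python3 - <<'E'
from h import *
gate()
E
```

```text
gate est mm 47.5 side -0.4
t=18.12 tcp=[ 0.4881 -0.1285  0.09  ] rpy=[1.7965e+02 5.0000e-02 1.0263e+02] F=[  7.1   1.8 -10.1] w=0.0115 d_tool(mm)=[  0.5 -30.5  -0.2] turn=[0.35 0.05 0.03]
```

Request:
step_arm --steps '[{"x": 0, "y": -0.01, "z": 0.001, "ax": 0, "ay": 0, "az": 0, "claw": 0.002}, {"x": 0, "y": -0.01, "z": 0, "ax": 0, "ay": 0, "az": 0, "claw": 0.002}, {"x": 0, "y": -0.008, "z": 0, "ax": 0, "ay": 0, "az": 0, "claw": 0.002}, {"x": 0, "y": 0, "z": 0, "ax": 0, "ay": 0, "az": 0, "claw": 0.002}]'

```text
time_s: 18.45
ee_pos: [0.4636, -0.1337, 0.09]
eef_rot: [3.128, 0.002, 1.792]
force: [9.5, 0.9, -11.7]
grip_width: 0.012
```

```bash
python3 - <<'E'
from h import *
gate()
im=snap('w20');crop(im,90,90,350,270,3,'pics/w20c.png')
im,_=vision.camera('side');crop(im,220,130,360,230,5,'pics/s20.png')
E
```

```text
gate est mm 72.5 side -0.2
t=18.45 tcp=[ 0.4636 -0.1337  0.09  ] rpy=[1.7921e+02 1.2000e-01 1.0266e+02] F=[  9.5   0.9 -11.7] w=0.0120 d_tool(mm)=[ 0.2 -5.5 -0.1] turn=[0.79 0.12 0.06]
```

View pics/w20c.png

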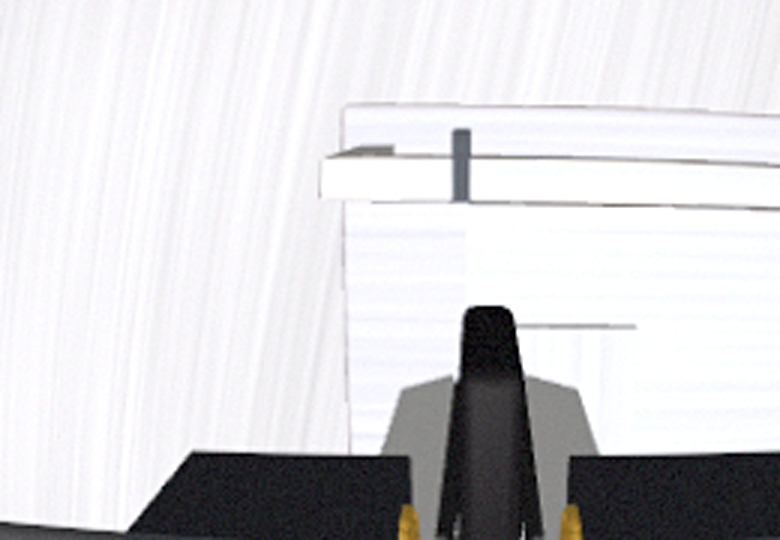

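View pics/s20.png

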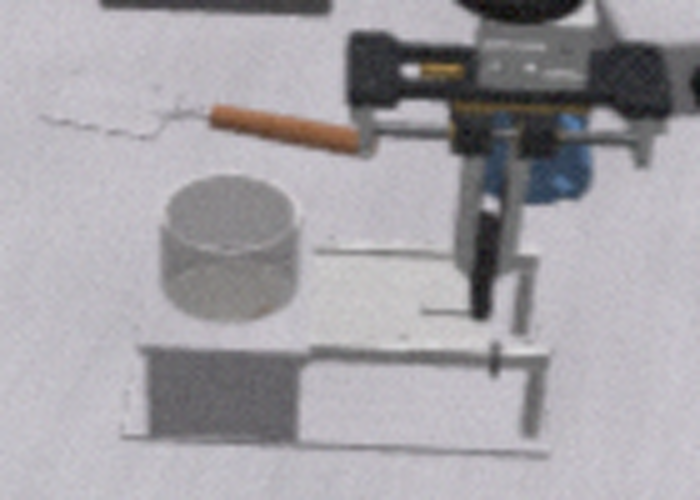

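```bash
python3 - <<'E'
from h import *
im,c=lcam('w20');D=np.load('pics/w20.npz');Rt=R.from_euler('xyz',D['r'])
for q,z in [((461,200),.078),((461,200),.072),((461,132),.074),((461,132),.06)]:
    P=onz(c,q[0]/3+90,q[1]/3+90,z);print(z,(Rt.inv().apply(P-D['p'])*1e3).round(1))
# handle top far edge centre
for q in [(490,310),(486,380)]:
    P=onz(c,q[0]/3+90,q[1]/3+90,.121);print('handle',(Rt.inv().apply(P-D['p'])*1e3).round(1))
E
```

```text
0.078 [46.7 -5.3 11.8]
0.072 [46.1 -5.5 17.8]
0.074 [61.2 -5.4 15.8]
0.06 [60.8 -5.8 29.8]
handle [ 32.5   0.8 -31.1]
handle [ 20.    0.1 -31.1]
```

Request:
step_arm --steps '[{"x": 0, "y": -0.006, "z": 0.001, "ax": 0, "ay": 0, "az": 0, "claw": 0.002}, {"x": 0, "y": 0, "z": 0, "ax": 0, "ay": 0, "az": 0, "claw": 0.002}, {"x": 0, "y": 0, "z": 0, "ax": 0, "ay": 0, "az": 0, "claw": 0.002}]'

```text
time_s: 18.8
ee_pos: [0.4616, -0.1342, 0.0899]
eef_rot: [3.122, 0.003, 1.792]
force: [9.7, -0.3, -11.0]
grip_width: 0.0121
```

```bash
python3 - <<'E'
from h import *
gate()
im=snap('w21');crop(im,90,90,350,270,3,'pics/w21c.png')
im,_=vision.camera('side');crop(im,220,130,360,230,5,'pics/s21.png')
im,_=vision.camera('top');crop(im,90,110,330,270,3.3,'pics/t21.png')
E
```

```text
gate est mm 74.7 side -0.2
t=18.80 tcp=[ 0.4616 -0.1342  0.0899] rpy=[178.87   0.18 102.69] F=[  9.7  -0.3 -11. ] w=0.0121 d_tool(mm)=[ 0.2 -3.3 -0.2] turn=[1.13 0.18 0.09]
```

View pics/w21c.png

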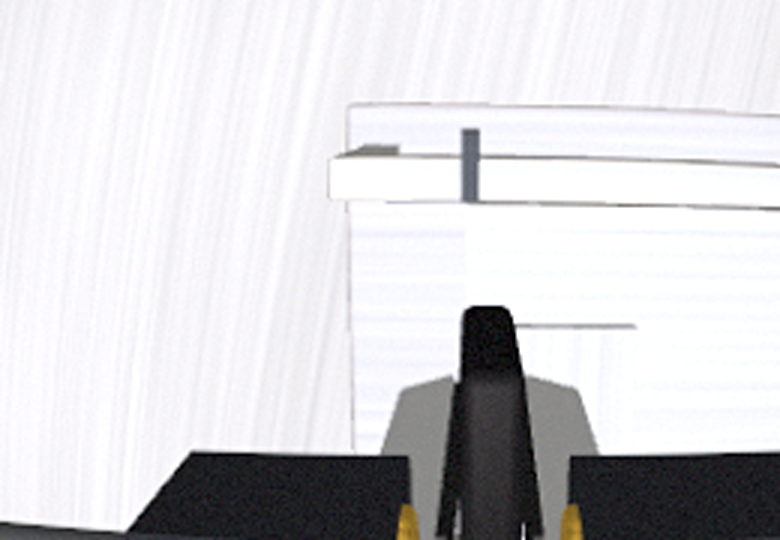

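View pics/s21.png

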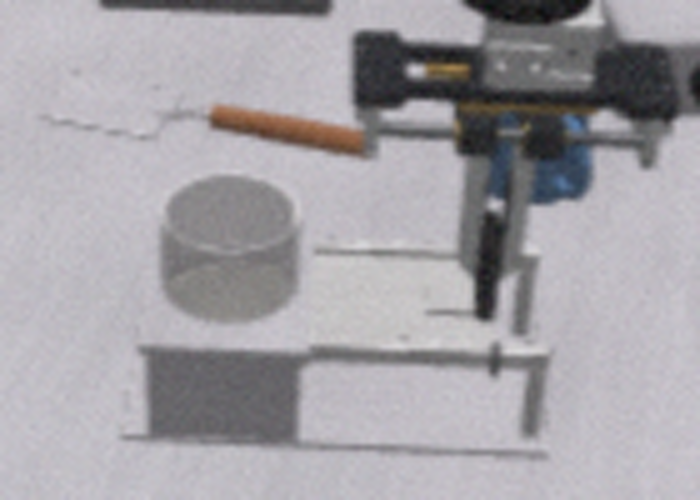

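View pics/t21.png

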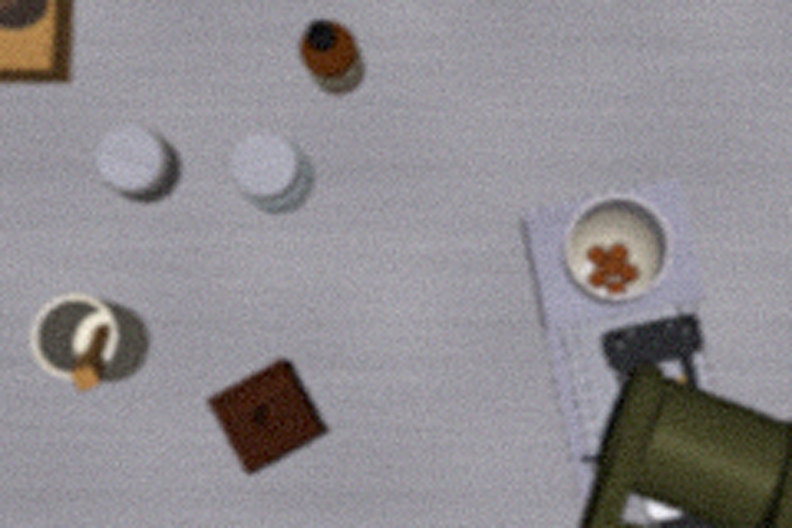

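Request:
step_arm --steps '[{"x": 0, "y": -0.005, "z": 0.001, "ax": 0, "ay": 0, "az": 0, "claw": 0.002}, {"x": 0, "y": -0.003, "z": 0, "ax": 0, "ay": 0, "az": 0, "claw": 0.002}]'

```text
time_s: 19.12
ee_pos: [0.4568, -0.1353, 0.0899]
eef_rot: [3.117, 0.004, 1.793]
force: [10.1, 3.1, -12.6]
grip_width: 0.0122
```

```bash
python3 - <<'E'
from h import *
gate()
im=snap('w22');crop(im,90,90,350,270,3,'pics/w22c.png')
gate()
vision.camera('top');vision.camera('top');vision.camera('top');gate()
im=snap('w23')
E
```

```text
gate est mm 79.6 side -0.3
t=19.12 tcp=[ 0.4568 -0.1353  0.0899] rpy=[178.57   0.23 102.73] F=[ 10.1   3.1 -12.6] w=0.0122 d_tool(mm)=[ 0.2  1.6 -0. ] turn=[1.43 0.23 0.13]
gate est mm 79.9 side -0.3
t=19.17 tcp=[ 0.4565 -0.1354  0.0899] rpy=[178.58   0.24 102.73] F=[ 8.7  3.2 -3.4] w=0.0117 d_tool(mm)=[ 0.3  1.9 -0.1] turn=[1.42 0.24 0.13]
gate est mm 79.6 side -0.3
t=19.32 tcp=[ 0.4567 -0.1353  0.0899] rpy=[178.6    0.23 102.72] F=[ 9.4  3.6 -4.5] w=0.0118 d_tool(mm)=[ 0.3  1.6 -0.1] turn=[1.4  0.23 0.12]
```

View pics/w22c.png

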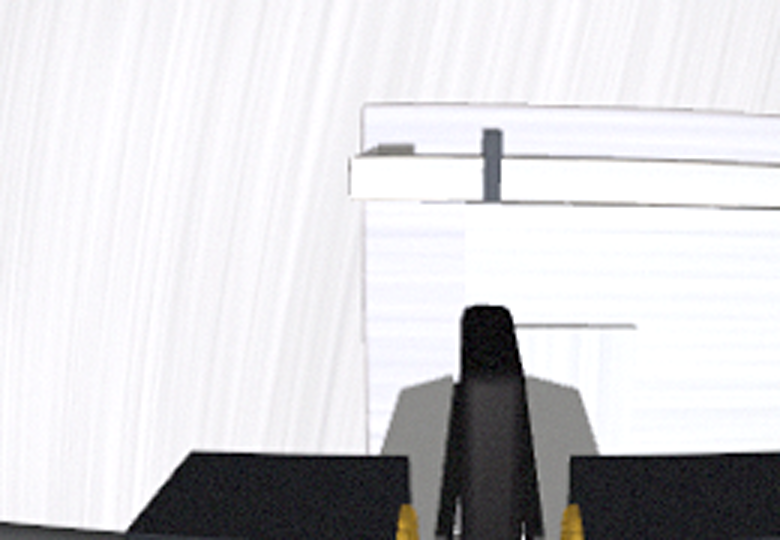

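View pics/w23.png

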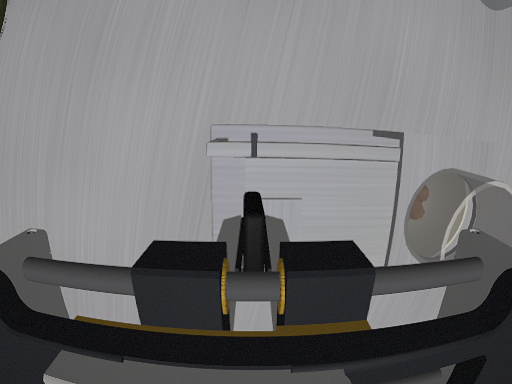

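```bash
python3 - <<'E'
from h import *
for n,u in [('w20',461),('w21',470.5),('w22',492)]:
    im,c=lcam(n);D=np.load(f'pics/{n}.npz');Rt=R.from_euler('xyz',D['r'])
    U=-np.array([np.cos(np.radians(12.5)),np.sin(np.radians(12.5)),0])
    F=onz(c,u/3+90,200/3+90,.078);H=onz(c,486/3+90,380/3+90,.121)
    print(n,'fin-tcp along pull %.1f  fin-handletop %.1f'%((F-D['p'])@U*1e3,(F-H)@U*1e3))
E
```

```text
w20 fin-tcp along pull 5.3  fin-handletop 4.9
w21 fin-tcp along pull 3.2  fin-handletop 2.6
w22 fin-tcp along pull -1.4  fin-handletop -2.2
```

Request:
step_arm --steps '[{"x": 0, "y": 0, "z": 0, "ax": 0, "ay": 0, "az": 0, "claw": 0.002}]'

```text
time_s: 19.45
ee_pos: [0.4576, -0.1351, 0.0899]
eef_rot: [3.116, 0.004, 1.793]
force: [9.3, 1.2, -9.6]
grip_width: 0.0118
```

```bash
python3 - <<'E'
from h import *
gate()
vision.camera('top');vision.camera('top');im,_=vision.camera('top');gate()
vision.camera('top');gate()
E
```

```text
gate est mm 78.7 side -0.2
t=19.45 tcp=[ 0.4576 -0.1351  0.0899] rpy=[178.53   0.24 102.74] F=[ 9.3  1.2 -9.6] w=0.0118 d_tool(mm)=[ 0.2  0.7 -0. ] turn=[1.47 0.24 0.14]
gate est mm 78.6 side -0.3
t=19.60 tcp=[ 0.4577 -0.1351  0.0899] rpy=[178.52   0.25 102.74] F=[10.1  1.6 -7. ] w=0.0122 d_tool(mm)=[ 0.3  0.6 -0.1] turn=[1.48 0.25 0.14]
gate est mm 78.6 side -0.3
t=19.65 tcp=[ 0.4577 -0.1351  0.0899] rpy=[178.52   0.24 102.74] F=[10.   0.9 -7.9] w=0.0122 d_tool(mm)=[ 0.3  0.6 -0.1] turn=[1.48 0.24 0.14]
```

```bash
python3 - <<'E'
from h import *
im,_=vision.camera('top');crop(im,255,160,305,210,12,'pics/t24.png');gate()
E
```

```text
gate est mm 78.6 side -0.2
t=19.70 tcp=[ 0.4577 -0.1351  0.0899] rpy=[178.53   0.24 102.74] F=[ 9.6  1.5 -7.3] w=0.0121 d_tool(mm)=[ 0.2  0.6 -0.1] turn=[1.47 0.24 0.14]
```

View pics/t24.png

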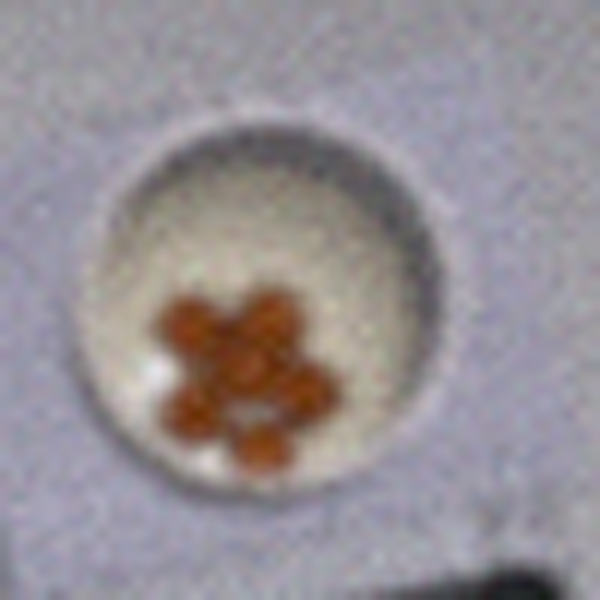

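Six beads lie in the bowl and the gate holds steady at the mark, so I am handing in.

```bash
python3 - <<'E'
from h import *
print(ticket.hand_in())
E
```

```text
the job is handed in; nothing more can be done
None
```

I stirred the beads for two full turns about 13–23 mm off centre and left the rod leaning in the crock, let go. I then pulled the gate out to the mark, and at hand-in, after about 20 s, the gripper was still holding the handle.

- **Beads:** partway through the second turn, all six were 8 mm or more from any starting position. At the end the top view showed all six in the bowl, lying near one side of it.
- **Gate:** my last estimate was about 78.6 mm and steady, against the mark at 78 mm. An earlier check against the mark fin agreed with this to within about 1 mm. The spring pulled with about 10 N while I gripped at 40 N.
- **Rod, crock and bystanders:** in the last top view I took of that area, just before the final small gate nudges, the rod was in the upright crock and the bottle, jar and tin looked unmoved. The mug and spatula were partly hidden there; the wrist and side views showed nothing touching them.
- **Disagreements:** the top and wrist cameras differed by about 2–6 mm in y, so I relied on the wrist camera. During the stir there was one brief upward force of about 7 N on the tool. No check failed.

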